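# Fit the matching drive hub to the tube rotator

## Robot

A 6-joint arm with a two-finger parallel gripper is mounted at the origin on the work surface. World frame = base frame: x ahead of the robot, y to its left, z up, the work surface at z = 0. Lengths are in m, angles in rad, forces in N, time in s.
With the tool pointing down it reaches from about 0.225 to 0.875 m from the base axis. Payload 3.4 kg.
Tool frame: the origin (TCP) lies at the very end of the fingers, on their centre line; the grasp point (between the pads) lies 19 mm behind it; z points along the fingers, y is the direction in which the jaws open and shut (so a half turn about z gives the same grasp; the last joint's range is limited). The gripper opens to 85 mm and grips with 20 to 120 N. Pads are 22 mm wide; open, the fingers measure 114 mm over their backs; the gripper's body (76 mm by 85 mm) begins 54 mm behind the grasp point. The pads swing forward as they close: fully open they stand 13 mm farther back than shut.
Start: joints at [-1.232, 0.276, 1.505, -0, 1.361, -0.121], TCP at [0.255, -0.515, 0.231] pointing down, gripper open.
Joint ranges: [-2.89, 2.89], [-0.75, 2.08], [0.22, 2.7], [-1.18, 4.32], [0.11, 2.71], [-2.7, 2.7]. Speed limits (rad/s): [2.57, 2.57, 3.14, 3.14, 3.14, 3.14].

## Interface

Orientations are given as a unit quaternion [w, x, y, z].
In Python, from rig import telemetry, optics, order gives the robot as it stands.
- The arm moves only by the shell command python3 -m creep 'ROWS' [FORCE]. ROWS is a JSON object of lists of equal length, an entry for each row: "slide": the shift along the world's x, y, z normalised to -1 to 1, where 1 is 0.15 m, a list of three; "twist": the turn, a rotation vector about the world's x, y, z normalised to -1 to 1, where 1 is 360 degrees, a list of three; "fingers": the gripper's target within -1 to 1 (fully open at 1, half-way at 0, shut at -1). A call has 1 to 20 rows; each row is the pose to reach, as a shift and turn from the pose commanded when the call began, turning the shorter way round; what a row does not reach only later rows make up. A row lasts 1/10 s, in which the tool goes at most 50 mm and 8.59 degrees, less where a joint would pass 70% of its speed; a pose out of reach is approached as far as the arm can. A call with a number of a shift or a turn outside -1 to 1 is refused whole. A call with a gripper value outside its range is refused whole. The fingers move at their own pace and stop on an object; FORCE is the grip in N (left out, the last holds). Time passes only in rows, so rows that repeat a pose let the fingers close. It gives the time, the measured TCP pose, the force and the opening at its end, in the units of the state.
- telemetry.get_state(): the state, without advancing time (a new reading comes with each control period).
- optics.get_image(name): name is "side" or "top"; returns a dict with "img" (400x640x3 uint8, blue, green, red), "depth" (400x640 float32, m along the optical axis (not along the pixel's ray), 0 where there is no reading), "fovy" (degrees; the focal length in pixels is half the picture's height over the tangent of half this angle, whatever the lens; pixels are square), "cx", "cy" (the principal point, pixels), "dist" ([k1, k2, p1, p2, k3] as OpenCV has them; the pictures are not rectified), "world_from_camera" (4x4, takes a point from camera to world coordinates). Camera axes: x right, y down, z forward; pixel columns grow to the right and rows downward; lengths in m; the calibration is good to about 2 mm. A picture is of the moment at which its call begins.
- order.sign_off(): hands the job in, once; it reports no verdict.
The state is a dict: "clock": time; "qpos": joint angles; "qd": joint speeds; "effort": joint torques, N m; "position": TCP position; "ee_rot": TCP orientation; "contact_force": force on the tool from outside, world axes, zero at the start; "moment": the same for the moment, N m; "width": finger opening in m.
Only numpy, scipy, OpenCV 4.12 (cv2) and the standard library are available. Lean on these libraries where they do the work, as an engineer would, in place of code of your own. Each camera call takes 0.05 s, during which the arm holds its last target.

## Task

Find the one hub whose two keyways line up with the two keys on the tube rotator's slanting shaft, and fit it, collar outwards, fully home on its seat without forcing it. Then turn it clockwise (seen from its collar side) together with the shaft until its lug points at the raised index bar, and let go; leave the other hubs and everything else on the bench where they are.

Things in the scene. Friction and masses are not known exactly. Their poses are not given: they have to be found in the camera images.
- rotator: fixed tube rotator: grey base plate 210 x 200 x 12 mm with two cheeks holding a white inclined drive unit. Origin: centre of its underside on the bench; its x points away from the robot at yaw 0, z up. At most 170 mm high without the hub.
- drive: the rotator's white inclined drive unit, fixed, 170 x 150 x 60 mm. Origin: centre of the round steel seat (60 mm across, 8 mm above the white deck) where a hub's underside rests. z: outwards along the shaft, leaning 30 deg from vertical towards the rotator's +x (away from the robot). x: down the slope, from the shaft to the raised index bar.
- index_bar (a point): middle of the raised steel index bar on the white deck, drive frame (66, 0, -2) mm; the bar is 24 mm long, 6 mm wide and lies along the drive's x, from 54 to 78 mm from the shaft axis
- shaft_tip (a point): tip of the steel shaft, drive frame (0, 0, 44) mm. Shaft 24 mm in diameter, last 8 mm tapered to 14 mm. Two keys 7 mm wide stand out to 18.5 mm from the axis, from the seat up to 26 mm; above 26 mm the shaft is plain, so an unaligned hub rests on the key tops, its underside at 26 mm.
- key_tops (a point): point on the shaft axis level with the key tops, drive frame (0, 0, 26) mm. Seen from the tip, the second key is 90 deg counter-clockwise of the first. The shaft turns stiffly (0.12 N m) and stays put. Its angle is not reported: the first key starts 0.4 to 1.2 rad counter-clockwise of the drive's x; stops at 0 (first key along x) and 1.5 rad.
- hub_square: loose aluminium hub, about 200 g, flange down on the bench. Origin: centre of its underside on the bore axis, z up. Flange 64 mm across, 12 mm thick; on it an octagonal collar, 46 mm across flats (flats face +x, +y and every 45 deg), top at 34 mm. Through bore 26 mm with two keyways 10.4 mm wide reaching 20 mm from the axis: along +x and +y (90 deg apart). It fits the keys.
- hub_square_lug (a point): tip of hub_square's index lug, hub frame (46, 0, 6) mm: a bar 10 mm wide, 12 mm thick, sticking out of the flange along the hub's +x, in line with its first keyway. Fitted, the lug points the same way as the first key.
- hub_wide: loose hub like hub_square in all (size, lug along +x, first keyway along +x), but its second keyway is 135 deg from the first: it cannot pass the keys. Origin: centre of its underside. To be left alone
- hub_straight: loose hub like hub_square in all (size, lug along +x, first keyway along +x), but its second keyway is opposite the first (180 deg): it cannot pass the keys. Origin: centre of its underside. To be left alone
- dish: bystander, to be left alone: a closed petri dish, 92 mm across, 16 mm high, among the hubs. Origin: centre of its underside
- pen: bystander, to be left alone: a marker pen lying along its x, 133 mm long from -60 to +73 mm, 17 mm thick. Origin: on its underside, below its axis
- dish_stack: bystander, to be left alone: a stack of six petri dishes, 92 mm across, 93 mm high. Origin: centre of its underside
- beaker: bystander, to be left alone: a glass beaker, 68 mm across, 85 mm high. Origin: centre of its underside
- wash_bottle: bystander, to be left alone: a wash bottle, 60 mm across, 190 mm high with its spout. Origin: centre of its underside
- tube_rack: bystander, to be left alone: a rack of tubes, 70 x 150 mm, 92 mm high. Origin: centre of its underside

How it is judged:
By the outcome, as a careful person would: the job done as asked, in the order asked, and still so for the second after the job is handed in, with the robot touching nothing.
It also fails if it takes over 64 s, if anything falls off the work surface, if the arm or the gripper's body presses on something with over 40 N, if the wrist force passes 120 N, or if a joint passes its speed limit or range.

## Working session

There is one attempt and no reset: what is moved stays moved. The work goes in short steps, Python scripts to look and compute and a shell command to move; the robot and the scene stay as the last step left them, time stands still between calls to the robot, and variables do not carry over. Pictures are saved under pics/ and viewed, and the job is handed in when it is done.

```bash
ls; mkdir -p pics
python3 - <<'E'
from rig import telemetry, optics
import cv2,pickle
print(telemetry.get_state())
for n in ("side","top"):
    d=optics.get_image(n); pickle.dump(d,open(f"pics/{n}0.pkl","wb")); cv2.imwrite(f"pics/{n}0.png",d["img"])
    print(n,d["fovy"],d["cx"],d["cy"],d["dist"],d["world_from_camera"])
E
```

```text
pics
{'clock': 0.0, 'qpos': array([-1.23202960e+00,  2.76617234e-01,  1.50610306e+00,  8.16259389e-07,
        1.36070324e+00, -1.20980839e-01]), 'qd': array([-0.00065407, -0.00041917, -0.00100602,  0.00105563,  0.00118756,
       -0.00229105]), 'effort': array([-1.21856829e-03, -4.16783953e+01, -2.45804536e+01, -3.20523677e-04,
        1.11380493e-02, -1.20558624e-05]), 'position': array([ 0.25497383, -0.51480505,  0.23043901]), 'ee_rot': array([-9.10059041e-04,  9.73694773e-01,  2.27854452e-01, -9.90911159e-05]), 'contact_force': array([0.52875846, 0.38949433, 0.99080626]), 'moment': array([-0.01002103, -0.01984166, -0.00117218]), 'width': 0.08539505026913442}
side 45.9234833954402 317.85219893032064 202.6124887509926 [-0.00076  0.       0.       0.       0.     ] [[-0.89611836 -0.35171994  0.27067503  0.31025986]
 [-0.44351612  0.68730364 -0.57524531  0.54262152]
 [ 0.01628931 -0.63553662 -0.77189887  0.9848423 ]
 [ 0.          0.          0.          1.        ]]
top 47.23565724607039 320.6650119951919 200.49535099518545 [-0.11194906  0.          0.          0.          0.        ] [[-0.1266779  -0.96945322  0.21003135  0.36804508]
 [-0.99192727  0.12502974 -0.02116246 -0.08573253]
 [-0.00574415 -0.21101664 -0.97746559  1.20111617]
 [ 0.          0.          0.          1.        ]]
```

View pics/side0.png

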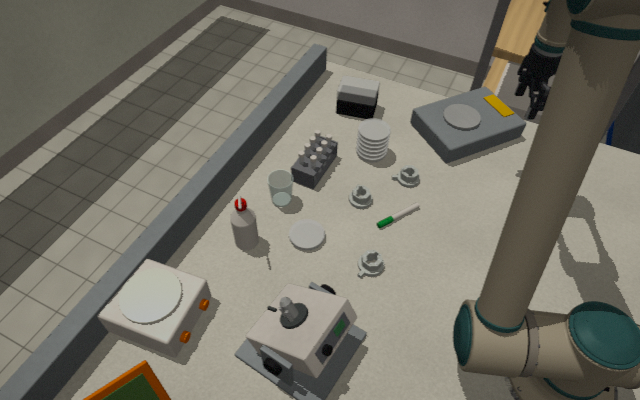

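View pics/top0.png

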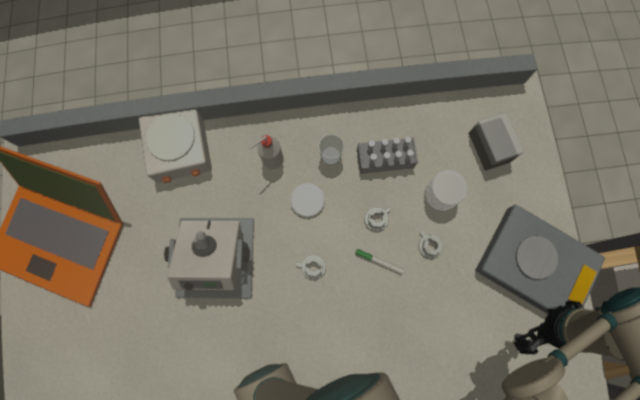

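The top view shows hubs at about (377,218), (314,266) and (430,245), and the rotator shaft at (205,243). I'll enlarge these.

Run:
```python
import cv2,pickle,numpy as np
d=pickle.load(open("pics/top0.pkl","rb"))["img"]
def c(im,x,y,r=24,s=400): return cv2.resize(im[y-r:y+r,x-r:x+r],(s,s),interpolation=cv2.INTER_CUBIC)
cv2.imwrite("pics/z1.png",np.hstack([c(d,377,218,20,266),c(d,314,266,20,266),c(d,430,245,20,266)]))
s=pickle.load(open("pics/side0.pkl","rb"))["img"]
cv2.imwrite("pics/z2.png",np.hstack([c(s,361,195,20,266),c(s,371,263,20,266),c(s,408,177,20,266)]))
cv2.imwrite("pics/z3.png",np.hstack([c(d,210,250,50,400),c(s,300,325,60,400)]))
```

```text
(no output)
```

View pics/z1.png

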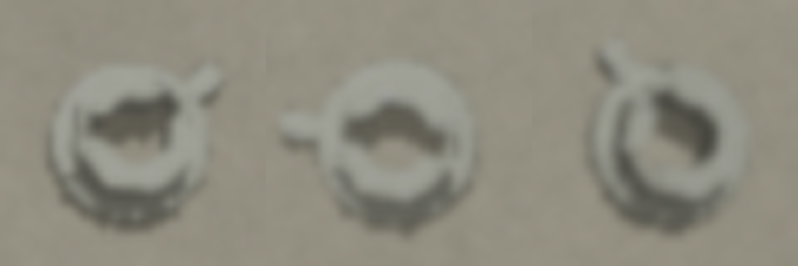

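View pics/z2.png

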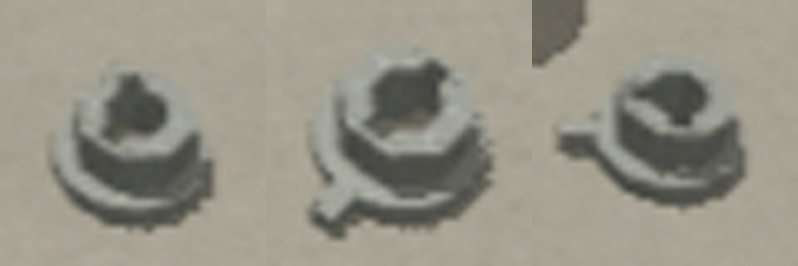

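View pics/z3.png

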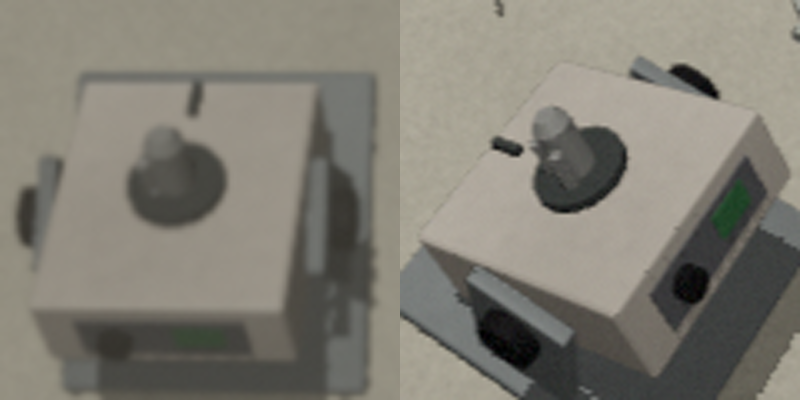

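```bash
cat > h.py <<'E'
import cv2,pickle,numpy as np
def cam(d):
    f=200/np.tan(np.radians(d["fovy"])/2)
    K=np.array([[f,0,d["cx"]],[0,f,d["cy"]],[0,0,1]]); W=np.array(d["world_from_camera"]); C=np.linalg.inv(W)
    return K,np.array(d["dist"],float),W,C
def proj(d,P):
    K,D,W,C=cam(d); P=np.asarray(P,float).reshape(-1,3)
    return cv2.projectPoints(P,cv2.Rodrigues(C[:3,:3])[0],C[:3,3],K,D)[0].reshape(-1,2)
def ray(d,uv):
    K,D,W,C=cam(d); p=cv2.undistortPoints(np.array(uv,float).reshape(-1,1,2),K,D).reshape(-1,2)
    r=np.c_[p,np.ones(len(p))]@W[:3,:3].T
    return W[:3,3],r
def onz(d,uv,z):
    o,r=ray(d,uv); return o+r*((z-o[2])/r[:,2])[:,None]
def cloud(d):
    v,u=np.mgrid[0:400,0:640]; o,r=ray(d,np.c_[u.ravel(),v.ravel()])
    return (o+r*d["depth"].reshape(-1,1)).reshape(400,640,3)
def rect(d,O,R,half,n=266):
    # view of plane at O with axes R[:,0],R[:,1]; up = first axis? x right,y up
    g=np.linspace(-half,half,n); X,Y=np.meshgrid(g,-g)
    P=O+X[...,None]*R[:,0]+Y[...,None]*R[:,1]
    m=proj(d,P).reshape(n,n,2).astype(np.float32)
    return cv2.remap(d["img"],m[...,0],m[...,1],cv2.INTER_CUBIC)
def load(n): return pickle.load(open(f"pics/{n}.pkl","rb"))
E
python3 - <<'E'
from h import *
t=load("top0");s=load("side0")
T=[(377,215),(313,263),(431,243)]; S=[(361,190),(371,258),(409,173)]
for a,b in zip(T,S): print(onz(t,[a],.034),onz(s,[b],.034))
rows=[]
for d in (t,s):
    rows.append(np.hstack([rect(d,onz(t,[a],.034)[0],np.eye(3),.055) for a in T]))
cv2.imwrite("pics/r1.png",np.vstack(rows))
c=cloud(t); 
for a in T:
    z=c[a[1]-12:a[1]+12,a[0]-14:a[0]+14,2]; print(np.percentile(z,[5,50,95]))
E
```

```text
[[ 0.56191917 -0.25114421  0.034     ]] [[ 0.56034372 -0.25768767  0.034     ]]
[[ 0.46013267 -0.07109752  0.034     ]] [[ 0.45492777 -0.07038444  0.034     ]]
[[ 0.4714316  -0.37857383  0.034     ]] [[ 0.46641378 -0.37576507  0.034     ]]
[-0.00333287  0.00777023  0.03481708]
[-0.00316399  0.00469005  0.03602437]
[-0.00357981  0.00886076  0.03561733]
```

View pics/r1.png

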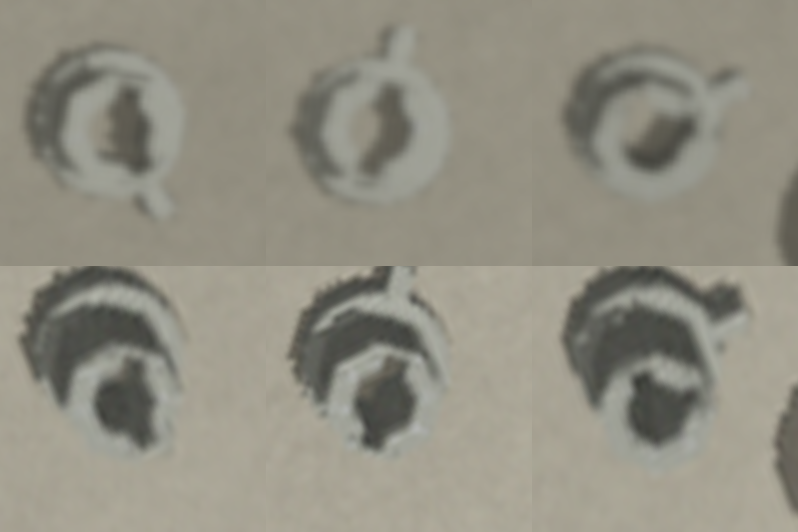

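Rectified at collar height (x right, y up), the collars show keyways 135° apart for hub 1, at about -55° and 80°. Hub 2 is 180°, at about 80° and -100°. Hub 3's are 90° apart, at about 35° and 125°, so hub 3 at (0.47,-0.378) is hub_square. Next I'll measure the drive.

Run:
```python
from h import *
t=load("top0");s=load("side0")
for n,d,box in (("top",t,(185,222,238,285)),("side",s,(255,292,350,365))):
    c=cloud(d); u0,v0,u1,v1=box
    P=c[v0:v1,u0:u1].reshape(-1,3); I=d["img"][v0:v1,u0:u1].reshape(-1,3).astype(int)
    P0=P[(P[:,2]>.06)&(P[:,2]<.25)]
    rng=np.random.default_rng(0);best=None
    for _ in range(400):
        a=P0[rng.choice(len(P0),3,False)]; nn=np.cross(a[1]-a[0],a[2]-a[0]); l=np.linalg.norm(nn)
        if l<1e-5: continue
        nn/=l; nn*=np.sign(nn[2]); 
        if nn[2]<.7: continue
        k=abs((P0-a[0])@nn)<.003
        if best is None or k.sum()>best.sum(): best=k
    Q=P0[best]; m=Q.mean(0); nn=np.linalg.svd(Q-m)[2][2]; nn*=np.sign(nn[2])
    print(n,len(Q),len(P0),"n",nn,"tilt",np.degrees(np.arccos(nn[2])),"yaw",np.degrees(np.arctan2(nn[1],nn[0])),"m",m,"rms",np.std((Q-m)@nn))
    # prescribed
```

```text
top 2116 3299 n [ 0.49937904 -0.06741918  0.86375646] tilt 30.258988646081022 yaw -7.6887871906292595 m [0.51608358 0.1649099  0.12189892] rms 0.001391889268155302
side 3354 5877 n [ 0.49553849 -0.06267129  0.86632206] tilt 29.96598793878484 yaw -7.207991383519677 m [0.51237229 0.1917617  0.12737523] rms 0.0011047970911857133
```

```bash
cat >> h.py <<'E'
def Rdrive(yaw):
    c,s=np.cos(yaw),np.sin(yaw); C,S=np.cos(np.pi/6),.5
    Rz=np.array([[c,-s,0],[s,c,0],[0,0,1]]); return Rz@np.array([[C,0,S],[0,1,0],[-S,0,C]])
def onplane(d,uv,p,n):
    o,r=ray(d,uv); return o+r*(((p-o)@n)/(r@n))[:,None]
E
python3 - <<'E'
from h import *
t=load("top0");s=load("side0")
R=Rdrive(np.radians(-7.4)); n=R[:,2]
for nm,d,m,uv in (("top",t,np.array([0.51608,0.16491,0.1219]),(207,245)),("side",s,np.array([0.51237,0.19176,0.12738]),(287,316))):
    # dark mask in seat plane: rectify
    O=onplane(d,[uv],m+.008*n,n)[0]; print(nm,O)
    print(" offsets along n vs other")
    for h,tag in ((0,"seat"),(.026,"key"),(-.002,"bar")):
        cv2.imwrite(f"pics/d_{nm}_{tag}.png",rect(d,O+h*n,R,.09,390))
a=np.hstack([cv2.imread("pics/d_top_seat.png"),cv2.imread("pics/d_side_seat.png")]);cv2.imwrite("pics/d1.png",a)
a=np.hstack([cv2.imread("pics/d_top_key.png"),cv2.imread("pics/d_side_key.png")]);cv2.imwrite("pics/d2.png",a)
E
```

```text
top [0.52626642 0.17275536 0.12588884]
 offsets along n vs other
side [0.53861756 0.18700589 0.12123627]
 offsets along n vs other
```

View pics/d1.png

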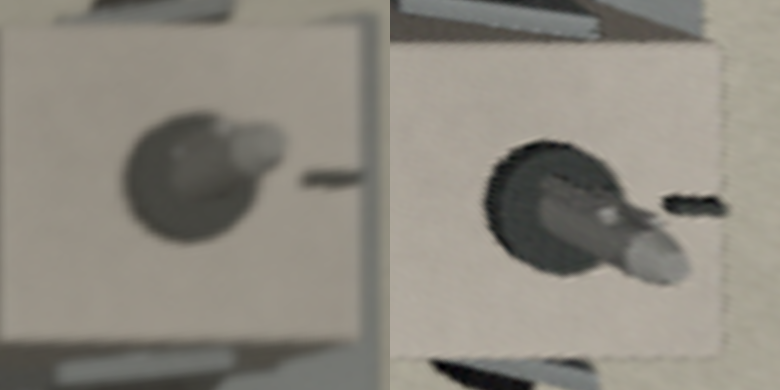

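View pics/d2.png

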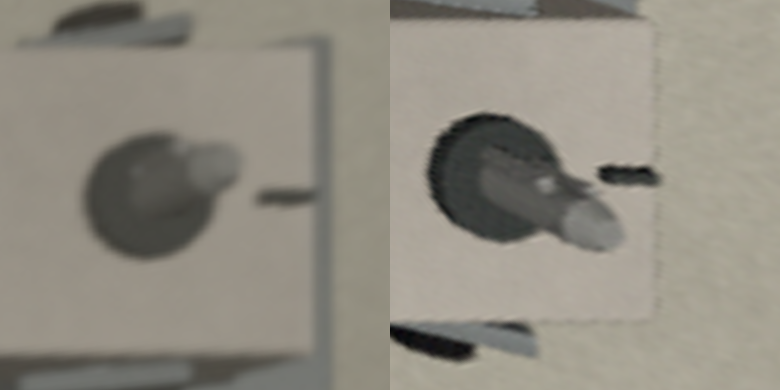

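Run:
```python
from h import *
t=load("top0");s=load("side0")
R=Rdrive(np.radians(-7.4)); n=R[:,2]
G={"top":(t,np.array([0.52626642,0.17275536,0.12588884])),"side":(s,np.array([0.53861756,0.18700589,0.12123627]))}
for nm,(d,O) in G.items():
  for it in range(2):
    N=600;half=.09;sc=2*half/N
    im=cv2.cvtColor(rect(d,O,R,half,N),cv2.COLOR_BGR2GRAY)
    # template: ring edge radius 30mm, gradient (outside bright - inside dark), only on the sector away from the shaft
    def ring(x,y,r,ph):
        px=(x+r*np.cos(ph))/sc+N/2-.5; py=N/2-.5-(y+r*np.sin(ph))/sc
        return cv2.remap(im,px.astype(np.float32)[None],py.astype(np.float32)[None],cv2.INTER_LINEAR)[0].astype(float)
    ph=np.radians(np.arange(75,330,2) if nm=="top" else np.arange(70,280,2))
    if nm=="top": ph=np.radians(np.r_[100:345:2])
    best=max(((np.median(ring(x,y,.0325,ph))-np.median(ring(x,y,.0275,ph)), 0) and (np.mean(np.clip(ring(x,y,.032,ph)-ring(x,y,.028,ph),-10,60)),x,y)) for x in np.arange(-.016,.0165,.0005) for y in np.arange(-.012,.0125,.0005))
    print(nm,best); O=O+R[:,0]*best[1]+R[:,1]*best[2]
  print("seat centre",O)
  N=600;half=.09
  im=cv2.cvtColor(rect(d,O-.002*n,R,half,N),cv2.COLOR_BGR2GRAY)
  sub=im[220:380,300:]; ys,xs=np.where(sub[:, 150:300]<85); print("bar centre", (xs.mean()+450-299.5)*.3,(299.5-220-ys.mean())*.3,"x ext",(xs.min()+150.5)*.3,(xs.max()+150.5)*.3, "fit ang",np.degrees(np.arctan(np.polyfit(xs,-ys,1)[0])))
```

```text
top (np.float64(49.96747967479675), np.float64(-0.0024999999999999883), np.float64(0.007000000000000017))
top (np.float64(49.9349593495935), np.float64(1.3877787807814457e-17), np.float64(1.0408340855860843e-17))
seat centre [0.52502096 0.17997591 0.12713884]
bar centre 67.52408123791103 0.8770793036750504 x ext 56.25 79.35 fit ang 0.7183905139635333
side (np.float64(59.98095238095238), np.float64(-0.016), np.float64(-0.005999999999999995))
side (np.float64(59.99047619047619), np.float64(-0.000999999999999987), np.float64(0.0005000000000000109))
seat centre [0.52330937 0.18344788 0.12973627]
bar centre 66.88393065835605 -1.3426373198285944 x ext 45.15 83.55 fit ang 8.752988441902469
```

Run:
```python
from h import *
t=load("top0");s=load("side0")
R=Rdrive(np.radians(-7.4)); n=R[:,2]
Ot=np.array([0.52502096,0.17997591,0.12713884]);Os=np.array([0.52330937,0.18344788,0.12973627])
a,b=t["world_from_camera"][:3,3],s["world_from_camera"][:3,3]
def tri(p,q):
    u=(p-a)/np.linalg.norm(p-a);v=(q-b)/np.linalg.norm(q-b)
    k=np.linalg.lstsq(np.c_[u,-v],b-a,rcond=None)[0]; return a+k[0]*u,b+k[1]*v
x,y=tri(Ot,Os);print("tri seat",x,y,(x+y)/2,np.linalg.norm(x-y))
for nm,d in(("top",t),("side",s)):
    c=cloud(d)
    for P in ([.45,-.2,0],[.42,.03,0],[.40,-.30,0]):
        u,v=proj(d,[P])[0].astype(int); q=c[v-3:v+4,u-3:u+4].reshape(-1,3); print(nm,P,np.median(q,0).round(4))
# hub3 collar fit per cam: template
pts=[]
def reg(mask):
    return mask
g=np.arange(-.024,.02401,.001);X,Y=np.meshgrid(g,g);X=X.ravel();Y=Y.ravel()
r=np.hypot(X,Y); key=((abs(Y)<.0052)&(X>0)&(X<.02))|((abs(X)<.0052)&(Y>0)&(Y<.02)); bore=r<.013
octo=np.max([np.abs(X*np.cos(k)+Y*np.sin(k)) for k in np.arange(4)*np.pi/4],0)<.023
hole=bore|key; top=octo&~hole
for nm,d in(("top",t),("side",s)):
    gray=cv2.cvtColor(d["img"],cv2.COLOR_BGR2GRAY)
    def sc(x,y,th):
        c,q=np.cos(th),np.sin(th)
        P=np.c_[x+c*X-q*Y,y+q*X+c*Y,np.full(len(X),.034)]
        m=proj(d,P).astype(np.float32)
        v=cv2.remap(gray,m[None,:,0],m[None,:,1],cv2.INTER_LINEAR)[0].astype(float)
        return v[top].mean()-v[hole].mean() - .5*v[top].std()
    best=max((sc(x,y,th),x,y,np.degrees(th)) for x in np.arange(.46,.482,.002) for y in np.arange(-.386,-.366,.002) for th in np.radians(np.arange(10,75,5)))
    _,x0,y0,t0=best
    best=max((sc(x,y,np.radians(th)),x,y,th) for x in np.arange(x0-.002,x0+.0021,.0005) for y in np.arange(y0-.002,y0+.0021,.0005) for th in np.arange(t0-5,t0+6,1.))
    print(nm,best)
```

```text
tri seat [0.52555346 0.18087726 0.12349564] [0.52489449 0.18077558 0.12337417] [0.52522397 0.18082642 0.1234349 ] 0.0006777477804019077
top [0.45, -0.2, 0] [ 4.516e-01 -1.981e-01 -1.000e-04]
top [0.42, 0.03, 0] [ 4.21e-01  3.13e-02 -3.00e-04]
top [0.4, -0.3, 0] [ 0.4013 -0.2997 -0.    ]
side [0.45, -0.2, 0] [ 0.4506 -0.1995  0.0006]
side [0.42, 0.03, 0] [0.4206 0.0289 0.001 ]
side [0.4, -0.3, 0] [ 0.4026 -0.2957  0.0016]
top (np.float64(34.784056000911754), np.float64(0.4675), np.float64(-0.3835), np.float64(28.999999999999996))
side (np.float64(56.439945408231), np.float64(0.4685), np.float64(-0.3855), np.float64(24.0))
```

```bash
cat >> h.py <<'E'
def hubpts(x,y,th):
    k=np.radians(22.5+45*np.arange(9)); ro=.023/np.cos(np.pi/8); L=[]
    L.append(np.c_[ro*np.cos(k),ro*np.sin(k),0*k+.034])
    a=np.linspace(0,2*np.pi,60)
    L.append(np.c_[.032*np.cos(a),.032*np.sin(a),0*a+.012]); L.append(np.c_[.032*np.cos(a),.032*np.sin(a),0*a])
    L.append(np.array([[.03,.005,.012],[.046,.005,.012],[.046,-.005,.012],[.03,-.005,.012]]))
    q=np.arcsin(.0052/.013)
    aa=np.linspace(np.pi/2+q,2*np.pi-q,40); bb=np.linspace(q,np.pi/2-q,10)
    p=np.r_[np.c_[.013*np.cos(aa),.013*np.sin(aa)],[[.02,-.0052],[.02,.0052]],np.c_[.013*np.cos(bb),.013*np.sin(bb)],[[.0052,.02],[-.0052,.02]]]
    p=np.r_[p,p[:1]]; L.append(np.c_[p,np.full(len(p),.034)])
    c,s=np.cos(th),np.sin(th); Rz=np.array([[c,-s,0],[s,c,0],[0,0,1]])
    return [l@Rz.T+[x,y,0] for l in L]
def overlay(d,lines,ctr,r=24,S=400,col=(0,0,255)):
    u,v=int(ctr[0]),int(ctr[1]); k=S/(2*r)
    im=cv2.resize(d["img"][v-r:v+r,u-r:u+r],(S,S),interpolation=cv2.INTER_CUBIC)
    for l in lines:
        q=(proj(d,l)-[u-r,v-r]+.5)*k-.5
        cv2.polylines(im,[np.round(q*8).astype(int).reshape(-1,1,2)],False,col,1,cv2.LINE_AA,3)
    return im
E
python3 - <<'E'
from h import *
t=load("top0");s=load("side0")
a=overlay(t,hubpts(.469,-.379,np.radians(35)),(430,245)); b=overlay(s,hubpts(.469,-.379,np.radians(35)),(408,177))
cv2.imwrite("pics/o1.png",np.hstack([a,b]))
E
```

```text
(no output)
```

View pics/o1.png

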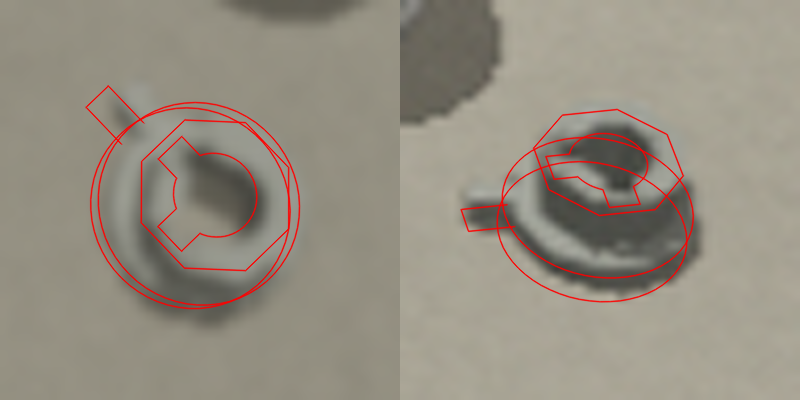

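Run:
```python
from h import *
t=load("top0");s=load("side0")
h=hubpts(.468,-.3835,np.radians(26))
cv2.imwrite("pics/o2.png",np.hstack([overlay(t,h,(430,245)),overlay(s,h,(408,177))]))
```

```text
(no output)
```

View pics/o2.png

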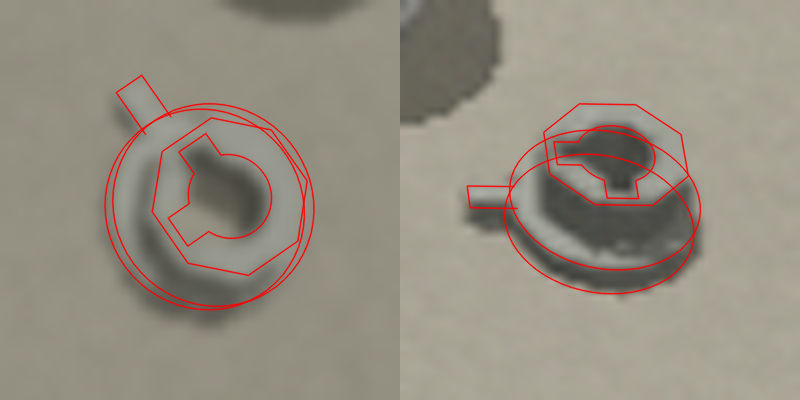

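```bash
cat >> h.py <<'E'
def drvpts(O,yaw,th):
    R=Rdrive(yaw); a=np.linspace(0,2*np.pi,60); L=[]
    def ring(r,z): return np.c_[r*np.cos(a),r*np.sin(a),0*a+z]
    L+= [ring(.03,0),ring(.012,.036),ring(.007,.044)]
    L.append(np.array([[.054,-.003,-.002],[.078,-.003,-.002],[.078,.003,-.002],[.054,.003,-.002],[.054,-.003,-.002]]))
    for k in (th,th+np.pi/2):
        c,s=np.cos(k),np.sin(k); M=np.array([[c,-s,0],[s,c,0],[0,0,1]])
        for z in(.026,):
            L.append(np.array([[.012,-.0035,z],[.0185,-.0035,z],[.0185,.0035,z],[.012,.0035,z],[.012,-.0035,z]])@M.T)
        L.append(np.array([[.0185,-.0035,.026],[.0185,-.0035,0],[.0185,.0035,0],[.0185,.0035,.026]])@M.T)
    return [l@R.T+O for l in L]
E
python3 - <<'E'
from h import *
t=load("top0");s=load("side0")
for O in ([.5247,.1812,.126],):
  h=drvpts(np.array(O),np.radians(-7.4),np.radians(40))
  cv2.imwrite("pics/o3.png",np.hstack([overlay(t,h,(210,240),25),overlay(s,h,(287,312),30)]))
  cv2.imwrite("pics/o3b.png",np.hstack([overlay(t,[],(210,240),18),overlay(s,[],(287,312),20)]))
E
```

```text
(no output)
```

View pics/o3.png

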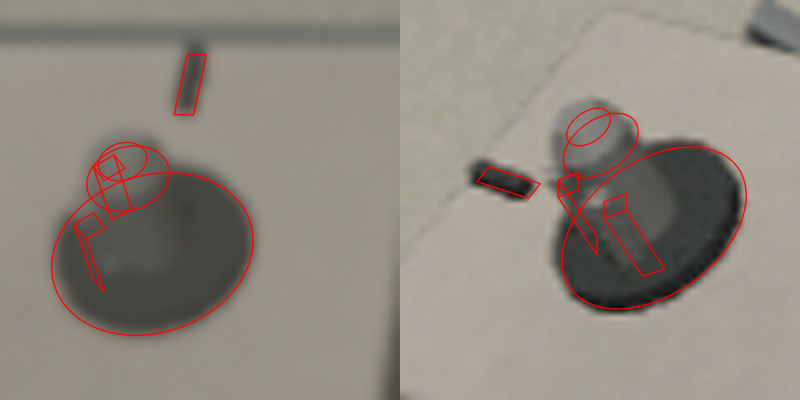

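View pics/o3b.png

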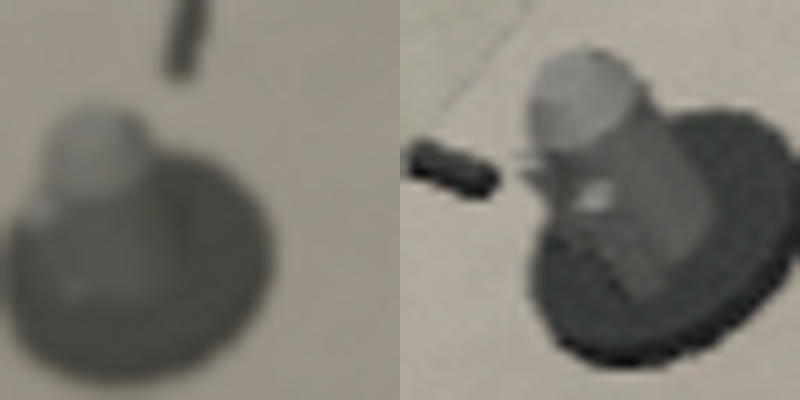

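Run:
```python
from h import *
t=load("top0");s=load("side0")
R=Rdrive(np.radians(-7.4)); n=R[:,2]
Ot=np.array([0.52502096,0.17997591,0.12713884]);Os=np.array([0.52330937,0.18344788,0.12973627])
def f(d,O,c,r,p):
    k=400/(2*r); uv=[(p[0]+.5)/k-.5+c[0]-r,(p[1]+.5)/k-.5+c[1]-r]
    for dO in (0,-.002,-.004):
        q=(onplane(d,[uv],O+(.026+dO)*n,n)[0]-O)@R*1e3; print(q.round(1),np.degrees(np.arctan2(q[1],q[0])).round(1),end=" | ")
    print()
f(t,Ot,(210,240),18,(38,210))
f(s,Os,(287,312),20,(197,195))
f(s,Os,(287,312),20,(133,165))
h=drvpts((Ot),np.radians(-7.4),np.radians(27));g=drvpts((Os),np.radians(-7.4),np.radians(27))
cv2.imwrite("pics/o4.png",np.hstack([overlay(t,h,(210,240),18),overlay(s,g,(287,312),20)]))
```

```text
[-3.9 15.4 26. ] 104.1 | [-2.4 16.1 24. ] 98.3 | [-0.8 16.8 22. ] 92.8 | 
[-1.1  9.8 26. ] 96.7 | [ 1.1  8.7 24. ] 83.0 | [ 3.3  7.7 22. ] 66.8 | 
[18.8  7.9 26. ] 22.7 | [21.1  6.8 24. ] 17.8 | [23.4  5.7 22. ] 13.6 |
```

View pics/o4.png

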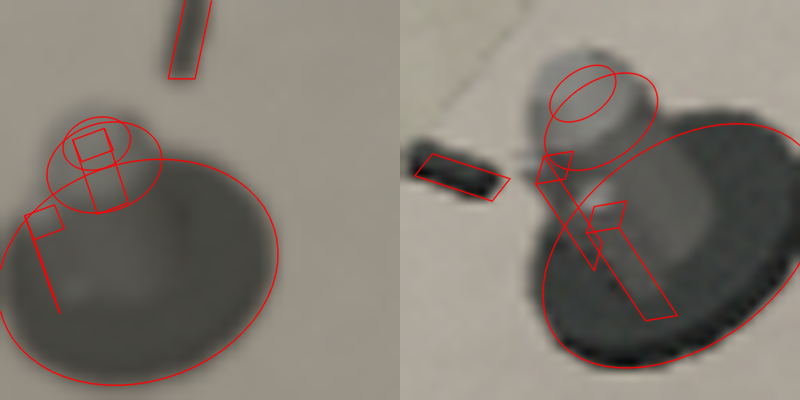

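```bash
cat > fit.py <<'E'
from h import *
from scipy.optimize import minimize
def pts(th):
    P=[];G=[]
    def add(p,g): P.append(p); G.append(np.full(len(p),g) if np.isscalar(g) else g)
    st=.0007
    x,y=np.meshgrid(np.arange(-.06,.0851,st),np.arange(-.06,.061,st)); add(np.c_[x.ravel(),y.ravel(),0*x.ravel()-.008],0)
    def disc(r,z,g):
        x,y=np.meshgrid(np.arange(-r,r+st,st),np.arange(-r,r+st,st)); m=np.hypot(x,y)<=r; add(np.c_[x[m],y[m],0*x[m]+z],g)
    def cyl(r0,r1,z0,z1,g,nb):
        a,z=np.meshgrid(np.arange(0,2*np.pi,.025),np.arange(z0,z1,st/1.2)); a=a.ravel();z=z.ravel(); r=r0+(r1-r0)*(z-z0)/(z1-z0)
        add(np.c_[r*np.cos(a),r*np.sin(a),z], g+(np.floor(a/(2*np.pi)*nb)).astype(int))
    disc(.03,0,1); cyl(.03,.03,-.008,0,2,8)
    cyl(.012,.012,0,.036,10,12); cyl(.012,.007,.036,.044,22,6); disc(.007,.044,28)
    # bar
    x,y=np.meshgrid(np.arange(.054,.078,st),np.arange(-.003,.0031,st)); add(np.c_[x.ravel(),y.ravel(),0*x.ravel()-.002],29)
    for yy in(-.003,.003):
        x,z=np.meshgrid(np.arange(.054,.078,st),np.arange(-.008,-.002,st)); add(np.c_[x.ravel(),0*x.ravel()+yy,z.ravel()],30)
    for i,k in enumerate((th,th+np.pi/2)):
        c,s=np.cos(k),np.sin(k); M=np.array([[c,-s,0],[s,c,0],[0,0,1]])
        x,y=np.meshgrid(np.arange(.011,.0186,.0004),np.arange(-.0035,.0036,.0004)); add(np.c_[x.ravel(),y.ravel(),0*x.ravel()+.026]@M.T,31)
        for j,yy in enumerate((-.0035,.0035)):
            x,z=np.meshgrid(np.arange(.011,.0186,st),np.arange(0,.026,st)); add(np.c_[x.ravel(),0*x.ravel()+yy,z.ravel()]@M.T,32+3*i+j)
        y,z=np.meshgrid(np.arange(-.0035,.0036,st),np.arange(0,.026,st)); add(np.c_[0*y.ravel()+.0185,y.ravel(),z.ravel()]@M.T,34+3*i)
    return np.vstack(P),np.concatenate(G)
SS=4
def render(d,P,G,box):
    u0,v0,u1,v1=box; K,D,W,C=cam(d)
    z=P@C[2,:3]+C[2,3]; q=((proj(d,P)-[u0,v0]+.5)*SS).astype(int)
    w,h=(u1-u0)*SS,(v1-v0)*SS; m=(q[:,0]>=0)&(q[:,1]>=0)&(q[:,0]<w)&(q[:,1]<h)
    q,z,g=q[m],z[m],G[m]; o=np.argsort(-z); L=np.full((h,w),-1); L[q[o,1],q[o,0]]=g[o]
    return L
def resid(d,L,box,blur):
    u0,v0,u1,v1=box; im=cv2.cvtColor(d["img"],cv2.COLOR_BGR2GRAY)[v0:v1,u0:u1].astype(float)
    A=[];gs=[g for g in np.unique(L)]
    for g in gs:
        m=(L==g).astype(np.float32); m=cv2.GaussianBlur(m,(0,0),blur*SS); A.append(cv2.resize(m,(u1-u0,v1-v0),interpolation=cv2.INTER_AREA).ravel())
    A=np.array(A).T; reg=1.0*np.eye(len(gs)); b=im.ravel()
    mu=100
    x=np.linalg.solve(A.T@A+reg*.3,A.T@(b-mu))
    r=b-mu-A@x
    return (r**2).mean()+ .3*0, (A@x+mu).reshape(im.shape), im
E
cat > runfit.py <<'E'
from fit import *
import sys
t=load("top0");s=load("side0")
R=Rdrive(np.radians(-7.4)); n=R[:,2]; O0=np.array([.5247,.1812,.126])
cfg={"top":(t,(188,214,228,262),.8),"side":(s,(262,285,315,342),.45)}
best={}
for nm,(d,box,bl) in cfg.items():
    def cost(v,th,full=False):
        P,G=pts(th); P=P@R.T+O0+R[:,0]*v[0]*1e-3+R[:,1]*v[1]*1e-3
        r=resid(d,render(d,P,G,box),box,bl); return r if full else r[0]
    v=np.zeros(2)
    for th in np.radians([24,28,32,36,40,44,50,57,64]):
        o=minimize(cost,v,args=(th,),method="Nelder-Mead",options=dict(initial_simplex=[v,v+[1.5,0],v+[0,1.5]],maxfev=30)); v=o.x
        print(nm,np.degrees(th).round(),o.fun.round(2),o.x.round(2),flush=True)
        if nm not in best or o.fun<best[nm][0]: best[nm]=(o.fun,th,o.x)
    f,th,v=best[nm]; _,m,im=cost(v,th,True)
    cv2.imwrite(f"pics/fit_{nm}.png",cv2.resize(np.hstack([im,m]).clip(0,255).astype(np.uint8),None,fx=7,fy=7,interpolation=cv2.INTER_CUBIC))
E
time python3 runfit.py
```

```text
top 24.0 36.44 [1.31 0.14]
top 28.0 36.53 [1.31 0.14]
top 32.0 36.73 [1.31 0.14]
top 36.0 36.95 [1.31 0.14]
top 40.0 37.29 [1.31 0.14]
top 44.0 37.66 [1.31 0.14]
top 50.0 38.26 [1.31 0.14]
top 57.0 38.42 [1.27 0.15]
top 64.0 37.73 [1.31 0.17]
side 24.0 91.94 [ 7.36 -2.11]
side 28.0 87.32 [ 7.35 -1.97]
side 32.0 86.13 [ 7.35 -1.97]
side 36.0 86.84 [ 7.35 -1.97]
side 40.0 88.55 [ 7.35 -1.97]
side 44.0 91.02 [ 7.35 -1.97]
side 50.0 93.67 [ 7.35 -1.97]
side 57.0 95.38 [ 7.35 -1.97]
side 64.0 95.13 [ 7.34 -2.  ]
real	0m54.355s
user	1m31.066s
sys	0m11.163s
```

View pics/fit_top.png

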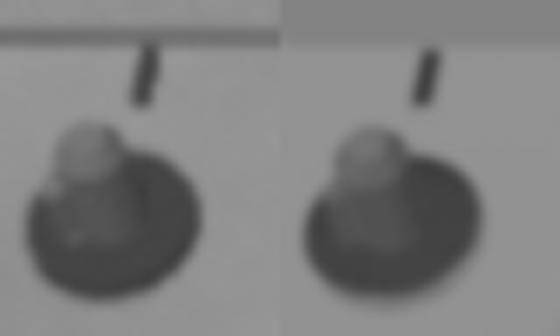

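View pics/fit_side.png

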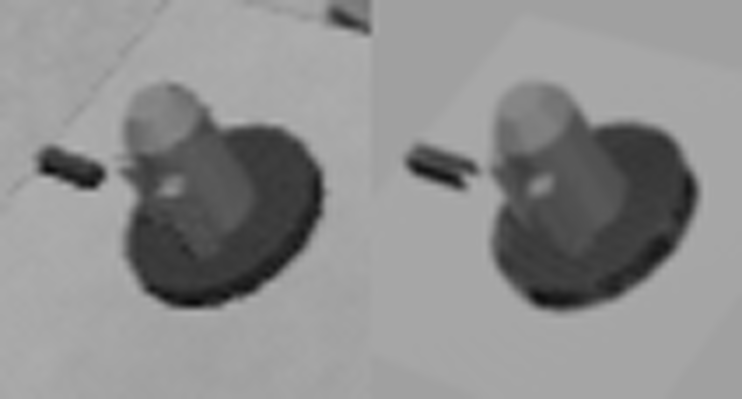

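```bash
cat > runfit2.py <<'E'
from fit import *
t=load("top0");s=load("side0")
R=Rdrive(np.radians(-7.4)); O0=np.array([.5247,.1812,.126])
cfg={"top":(t,(188,222,226,262),.8),"side":(s,(266,294,313,334),.45)}
def c1(nm,v,th,full=False):
    d,box,bl=cfg[nm]; P,G=pts(th); P=P@R.T+O0+R@(np.array(v)*1e-3)
    r=resid(d,render(d,P,G,box),box,bl); return r if full else r[0]
res={}
for nm,st in (("top",[1.,0]),("side",[7.3,-2.])):
    best=None
    for th in np.radians([28,33,38]):
        v=np.array(st)
        o=minimize(lambda v:c1(nm,[v[0],v[1],0],th),v,method="Nelder-Mead",options=dict(initial_simplex=[v,v+[1.2,0],v+[0,1.2]],maxfev=40))
        print(nm,np.degrees(th).round(),o.fun.round(2),o.x.round(2),flush=True)
        if best is None or o.fun<best[0]: best=(o.fun,o.x,th)
    res[nm]=O0+R@np.r_[best[1]*1e-3,0]
a,b=t["world_from_camera"][:3,3],s["world_from_camera"][:3,3]
u=res["top"]-a;w=res["side"]-b;u/=np.linalg.norm(u);w/=np.linalg.norm(w)
k=np.linalg.lstsq(np.c_[u,-w],b-a,rcond=None)[0]; x,y=a+k[0]*u,b+k[1]*w; print("tri",x,y)
V=R.T@((x+y)/2-O0)*1e3
def J(v): return c1("top",v[:3],v[3])/14+c1("side",v[:3],v[3])/50
v=np.r_[V,np.radians(32)]
o=minimize(J,v,method="Nelder-Mead",options=dict(initial_simplex=[v]+[v+e for e in np.diag([1.5,1.5,1.5,.1])],maxfev=120))
print("joint",o.fun,J(v),o.x,O0+R@(o.x[:3]*1e-3),"theta deg",np.degrees(o.x[3]))
for nm in cfg:
    _,m,im=c1(nm,o.x[:3],o.x[3],True); print(nm,_)
    cv2.imwrite(f"pics/fit2_{nm}.png",cv2.resize(np.hstack([im,m]).clip(0,255).astype(np.uint8),None,fx=7,fy=7,interpolation=cv2.INTER_CUBIC))
E
time python3 runfit2.py
```

```text
top 28.0 10.33 [2.51 0.47]
top 33.0 10.71 [2.46 0.44]
top 38.0 11.19 [2.55 0.49]
side 28.0 72.26 [ 7.32 -1.97]
side 33.0 70.3 [ 7.24 -2.  ]
side 38.0 73.29 [ 7.34 -2.01]
tri [0.52642961 0.18057506 0.12801621] [0.5290904  0.18100347 0.12851524]
joint 3.0381606275014867 3.590387691497577 [2.58528654 0.09450249 3.98070434 0.53689919] [0.52890622 0.180749   0.12815475] theta deg 30.762057497944244
top 17.732452595377705
side 88.57784353443967
real	0m40.462s
user	1m9.834s
sys	0m11.523s
```

Run:
```python
from h import *
from scipy.spatial.transform import Rotation as Ro
R=Rdrive(np.radians(-7.4))
def tool(Rf,ang): # tool with z=-Rf z, y along angle ang in Rf plane
    y=Rf@[np.cos(ang),np.sin(ang),0]; z=-Rf[:,2]; return np.c_[np.cross(y,z),y,z]
from rig import telemetry
s=telemetry.get_state(); q=s["qpos"]
M=Ro.from_quat(np.r_[s["ee_rot"][1:],s["ee_rot"][0]]).as_matrix()
F=(Ro.from_euler("ZYZYZ",[q[0],q[1]+q[2],q[3],q[4],q[5]])if 0 else Ro.from_euler("ZYZ",[q[0],q[1]+q[2],q[3]])*Ro.from_euler("YZ",[q[4],q[5]])).as_matrix()
off=F.T@M; print("offset",off.round(3))
for phi in (0,-45,-90):
  for nm,a in(("ins",31.5),("fin",0),("fin-",-10)):
    for flip in(0,180):
      T=tool(R,np.radians(a+phi+flip))
      for q1,q23 in((.25,1.6),(.25,1.9)):
        X=Ro.from_euler("ZY",[q1,q23]).inv()*Ro.from_matrix(T@off.T)
        e=X.as_euler("ZYZ"); print(phi,nm,flip,q1,q23,e.round(2))
```

```text
offset [[ 0. -1. -0.]
 [ 1.  0.  0.]
 [-0. -0.  1.]]
0 ins 0 0.25 1.6 [ 0.21  2.03 -0.13]
0 ins 0 0.25 1.9 [ 0.19  1.73 -0.19]
0 ins 180 0.25 1.6 [0.21 2.03 3.02]
0 ins 180 0.25 1.9 [0.19 1.73 2.95]
0 fin 0 0.25 1.6 [0.21 2.03 0.42]
0 fin 0 0.25 1.9 [0.19 1.73 0.36]
0 fin 180 0.25 1.6 [ 0.21  2.03 -2.72]
0 fin 180 0.25 1.9 [ 0.19  1.73 -2.78]
0 fin- 0 0.25 1.6 [0.21 2.03 0.6 ]
0 fin- 0 0.25 1.9 [0.19 1.73 0.54]
0 fin- 180 0.25 1.6 [ 0.21  2.03 -2.54]
0 fin- 180 0.25 1.9 [ 0.19  1.73 -2.6 ]
-45 ins 0 0.25 1.6 [0.21 2.03 0.66]
-45 ins 0 0.25 1.9 [0.19 1.73 0.6 ]
-45 ins 180 0.25 1.6 [ 0.21  2.03 -2.48]
-45 ins 180 0.25 1.9 [ 0.19  1.73 -2.54]
-45 fin 0 0.25 1.6 [0.21 2.03 1.21]
-45 fin 0 0.25 1.9 [0.19 1.73 1.15]
-45 fin 180 0.25 1.6 [ 0.21  2.03 -1.93]
-45 fin 180 0.25 1.9 [ 0.19  1.73 -1.99]
-45 fin- 0 0.25 1.6 [0.21 2.03 1.38]
-45 fin- 0 0.25 1.9 [0.19 1.73 1.32]
-45 fin- 180 0.25 1.6 [ 0.21  2.03 -1.76]
-45 fin- 180 0.25 1.9 [ 0.19  1.73 -1.82]
-90 ins 0 0.25 1.6 [0.21 2.03 1.45]
-90 ins 0 0.25 1.9 [0.19 1.73 1.38]
-90 ins 180 0.25 1.6 [ 0.21  2.03 -1.7 ]
-90 ins 180 0.25 1.9 [ 0.19  1.73 -1.76]
-90 fin 0 0.25 1.6 [0.21 2.03 2.  ]
-90 fin 0 0.25 1.9 [0.19 1.73 1.93]
-90 fin 180 0.25 1.6 [ 0.21  2.03 -1.15]
-90 fin 180 0.25 1.9 [ 0.19  1.73 -1.21]
-90 fin- 0 0.25 1.6 [0.21 2.03 2.17]
-90 fin- 0 0.25 1.9 [0.19 1.73 2.11]
-90 fin- 180 0.25 1.6 [ 0.21  2.03 -0.97]
-90 fin- 180 0.25 1.9 [ 0.19  1.73 -1.03]
```

```bash
python3 -m creep '{"slide":[[0.7067,0.4433,-0.4],[0.7067,0.4433,-0.4],[0.7067,0.4433,-0.4],[0.7067,0.4433,-0.4]],"twist":[[0,0,0],[0,0,0],[0,0,0],[0,0,0]],"fingers":[1,1,1,1]}' 40 && python3 -m creep '{"slide":[[0.7067,0.4433,-0.4],[0.7067,0.4433,-0.4],[0.7067,0.4433,-0.4],[0.7067,0.4433,-0.4],[0.7067,0.4433,-0.4]],"twist":[[0,0,0],[0,0,0],[0,0,0],[0,0,0],[0,0,0]],"fingers":[1,1,1,1,1]}'
python3 - <<'E'
from h import *
from rig import optics
for n in("top","side"):
    d=optics.get_image(n); pickle.dump(d,open(f"pics/{n}1.pkl","wb"))
t=load("top1");s=load("side1")
h=hubpts(.467,-.382,np.radians(26.5))
cv2.imwrite("pics/a1.png",np.hstack([overlay(t,h,(430,235),45),overlay(s,h,(408,160),45)]))
E
```

```text
clock: 0.5
position: [0.3632, -0.4444, 0.1682]
ee_rot: [-0.004, 0.973, 0.23, -0.0]
contact_force: [-0.1, -0.8, -0.5]
width: 0.0857
clock: 1.0
position: [0.467, -0.3823, 0.1109]
ee_rot: [-0.0, 0.974, 0.229, -0.001]
contact_force: [-0.1, -0.2, 0.1]
width: 0.0856
```

View pics/a1.png

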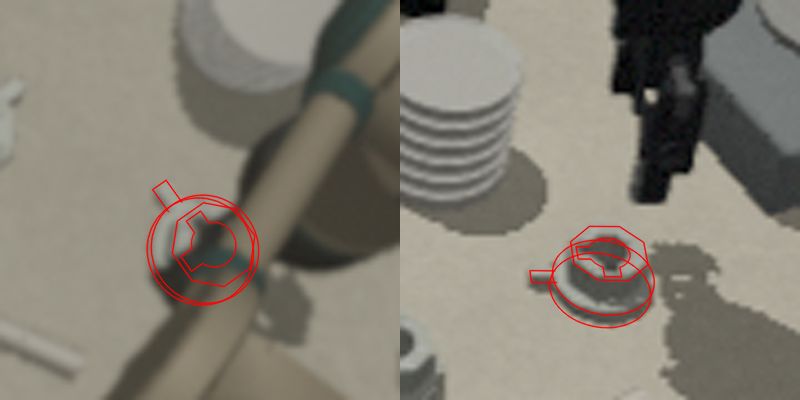

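Run:
```python
from h import *
from rig import telemetry
from scipy.spatial.transform import Rotation as Ro
st=telemetry.get_state(); p=st["position"]; M=Ro.from_quat(np.r_[st["ee_rot"][1:],st["ee_rot"][0]]).as_matrix()
s=load("side1"); h=hubpts(.467,-.382,np.radians(26.5))
L=[]
for sg in(-1,1):
    y=M[:,1]*sg; L.append(np.array([p+y*.0425+M[:,0]*a-M[:,2]*b for a,b in((-.011,.013),(.011,.013),(.011,.05),(-.011,.05),(-.011,.013))]))
L.append(np.array([p,p-M[:,2]*.1]))
cv2.imwrite("pics/a2.png",overlay(s,L,(415,150),50,600))
```

```text
(no output)
```

View pics/a2.png

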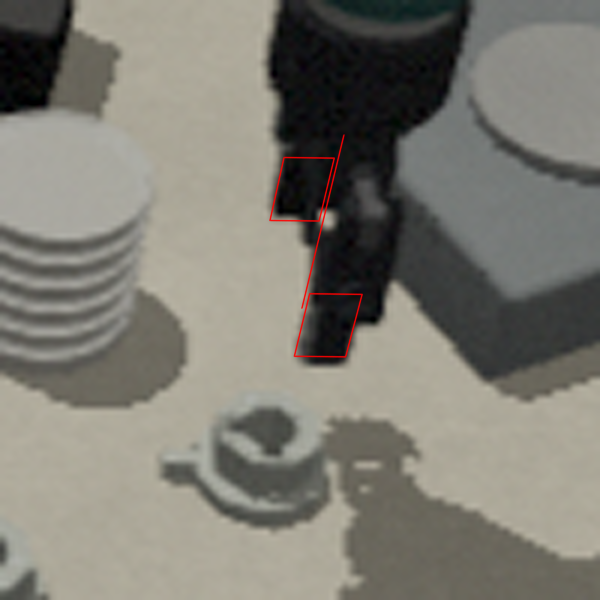

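```bash
python3 -m creep '{"slide":[[0,0,-0.25],[0,0,-0.45],[0,0,-0.58],[0,0,-0.66],[0,0,-0.66],[0,0,-0.66]],"twist":[[0,0,0],[0,0,0],[0,0,0],[0,0,0],[0,0,0],[0,0,0]],"fingers":[1,1,1,1,1,1]}' && python3 -m creep '{"slide":[[0,0,0],[0,0,0],[0,0,0],[0,0,0],[0,0,0],[0,0,0],[0,0,0]],"twist":[[0,0,0],[0,0,0],[0,0,0],[0,0,0],[0,0,0],[0,0,0],[0,0,0]],"fingers":[-1,-1,-1,-1,-1,-1,-1]}' 60
```

```text
clock: 1.7
position: [0.4673, -0.3835, 0.0133]
ee_rot: [0.001, 0.974, 0.227, 0.0]
contact_force: [-0.3, -0.8, 0.2]
width: 0.0856
clock: 2.4
position: [0.4679, -0.3831, 0.0138]
ee_rot: [0.001, 0.974, 0.228, 0.001]
contact_force: [0.4, 0.0, 4.9]
width: 0.0447
```

```bash
python3 -m creep '{"slide":[[0,0,0],[0,0,0],[0,0,0.1],[0,0,0.3],[0,0,0.6],[0,0,0.9],[0,0,1],[0,0,1]],"twist":[[0,0,0],[0,0,0],[0,0,0],[0,0,0],[0,0,0],[0,0,0],[0,0,0],[0,0,0]],"fingers":[-1,-1,-1,-1,-1,-1,-1,-1]}' 60
python3 - <<'E'
from h import *
from rig import optics
for n in("top","side"):
    d=optics.get_image(n); pickle.dump(d,open(f"pics/{n}2.pkl","wb"))
s=load("side2")
cv2.imwrite("pics/a3.png",overlay(s,[],(415,130),50,600))
E
```

```text
clock: 3.2
position: [0.4685, -0.3834, 0.1655]
ee_rot: [0.003, 0.974, 0.228, 0.002]
contact_force: [0.0, -0.6, -2.8]
width: 0.045
```

View pics/a3.png

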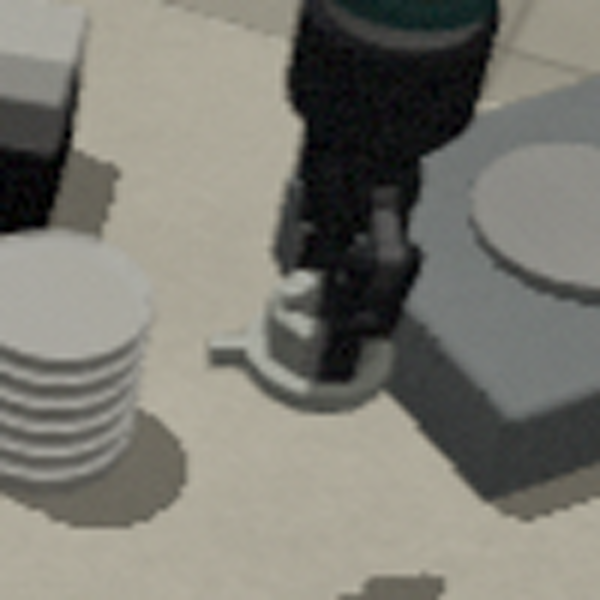

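```bash
cat > plan.py <<'E'
from h import *
from scipy.spatial.transform import Rotation as Ro
from rig import telemetry
def plan(h,thdeg,O=(.5278,.1808,.1283),yaw=-7.4,off=.0138,lat=(0,0)):
    O=np.array(O); R=Rdrive(np.radians(yaw)); st=telemetry.get_state()
    a=np.radians(thdeg); x=R@[np.cos(a),np.sin(a),0]; z=-R[:,2]; T=np.c_[x,np.cross(z,x),z]
    M=Ro.from_quat(np.r_[st["ee_rot"][1:],st["ee_rot"][0]])
    rv=(Ro.from_matrix(T)*M.inv()).as_rotvec(degrees=True)
    p=O+R@[lat[0],lat[1],h+off]
    # current pose in drive frame
    c=R.T@(st["position"]-O); xm=R.T@M.as_matrix()
    print("target TCP",p.round(4),"slide",((p-st["position"])/.15).round(4),"twist",(rv/360).round(4),"deg",np.linalg.norm(rv).round(2))
    print("now: hub in drive mm",(c+xm[:,2]*off).__mul__(1e3).round(2),"lug ang",np.degrees(np.arctan2(xm[1,0],xm[0,0])).round(2),"tool axis tilt err",np.degrees(np.arccos(-xm[2,2])).round(2),"F",st["contact_force"].round(1),"Fdrive",(R.T@st["contact_force"]).round(1),"M",(R.T@st["moment"]).round(2),"t",st["clock"],"q",st["qpos"].round(2))
E
python3 - <<'E'
from plan import *
plan(.06,31.5)
t=load("top0");c=cloud(t)
for nm,(u0,v0,u1,v1) in dict(bottle=(255,132,285,170),beaker=(318,135,345,168),rack=(357,135,418,172),stack=(424,170,468,210)).items():
    P=c[v0:v1,u0:u1].reshape(-1,3);P=P[P[:,2]>.03]; print(nm,P.min(0).round(3),P.max(0).round(3))
E
```

```text
target TCP [0.5644 0.176  0.1922] slide [0.6523 3.7171 0.2054] twist [ 0.0089  0.0826 -0.0061] deg 30.0
now: hub in drive mm [ 4.5000e-01 -5.6551e+02  2.2550e+01] lug ang 37.64 tool axis tilt err 29.92 F [ 0.4  0.  -2.2] Fdrive [ 1.4  0.1 -1.7] M [0.01 0.02 0.03] t 3.3 q [-0.8   0.36  1.55 -0.    1.23  0.31]
bottle [ 0.368 -0.086  0.03 ] [0.784 0.034 1.201]
beaker [ 0.368 -0.187  0.03 ] [ 0.78  -0.086  1.201]
rack [ 0.368 -0.379  0.031] [ 0.758 -0.086  1.201]
stack [ 0.368 -0.479  0.03 ] [ 0.646 -0.086  1.201]
```

```bash
python3 -m creep '{"slide":[[0,0.2,0.4],[0,0.5,0.6],[0,0.8,0.6],[0,1,0.6],[0,1,0.6]],"twist":[[0,0,0],[0,0,0],[0,0,0],[0,0,0],[0,0,0]],"fingers":[-1,-1,-1,-1,-1]}' && python3 -m creep '{"slide":[[0,0.33,0],[0,0.66,0],[0,1,0],[0,1,0]],"twist":[[0,0,0],[0,0,0],[0,0,0],[0,0,0]],"fingers":[-1,-1,-1,-1]}' && python3 -m creep '{"slide":[[0,0.25,0],[0,0.5,0],[0,0.75,0],[0,1,0],[0,1,0],[0,1,0]],"twist":[[0.002,0.018,-0.0015],[0.004,0.04,-0.003],[0.006,0.06,-0.0045],[0.0089,0.0826,-0.0061],[0.0089,0.0826,-0.0061],[0.0089,0.0826,-0.0061]],"fingers":[-1,-1,-1,-1,-1,-1]}'
python3 - <<'E'
from plan import *
plan(.06,31.5)
E
```

```text
clock: 3.8
position: [0.4655, -0.2265, 0.2508]
ee_rot: [-0.003, 0.973, 0.23, -0.001]
contact_force: [-0.8, -0.4, -2.2]
width: 0.045
clock: 4.2
position: [0.4651, -0.0765, 0.25]
ee_rot: [-0.003, 0.973, 0.231, -0.002]
contact_force: [0.4, -0.7, -2.3]
width: 0.0449
clock: 4.8
position: [0.4678, 0.0671, 0.2492]
ee_rot: [-0.085, 0.944, 0.202, -0.246]
contact_force: [0.4, -0.5, -2.0]
width: 0.0447
target TCP [0.5644 0.176  0.1922] slide [ 0.6441  0.7261 -0.3797] twist [ 0.0004 -0.0005 -0.0002] deg 0.24
now: hub in drive mm [ -99.35 -120.5    68.43] lug ang 31.49 tool axis tilt err 0.24 F [ 0.4 -0.5 -2. ] Fdrive [ 1.4 -0.5 -1.5] M [-0.1  -0.45 -0.03] t 4.8 q [-0.04  0.41  1.38  0.04  1.88  1.11]
```

```bash
python3 -m creep '{"slide":[[0.2,0.24,-0.1],[0.42,0.48,-0.22],[0.644,0.726,-0.38],[0.644,0.726,-0.38],[0.644,0.726,-0.38]],"twist":[[0,0,0],[0,0,0],[0,0,0],[0,0,0],[0,0,0]],"fingers":[-1,-1,-1,-1,-1]}'
cat > snap.py <<'E'
import sys
from plan import *
from rig import optics
k=sys.argv[1]; th=float(sys.argv[2]) if len(sys.argv)>2 else 31.5
for n in("top","side"):
    d=optics.get_image(n); pickle.dump(d,open(f"pics/{n}{k}.pkl","wb"))
t=load("top"+k);s=load("side"+k)
cv2.imwrite(f"pics/s{k}.png",np.hstack([overlay(t,[],(210,240),36),overlay(s,[],(287,302),36)]))
plan(.06,th)
E
python3 snap.py 3
```

```text
clock: 5.3
position: [0.5637, 0.1756, 0.1942]
ee_rot: [-0.085, 0.945, 0.202, -0.244]
contact_force: [-0.4, -1.0, -2.4]
width: 0.0452
target TCP [0.5644 0.176  0.1922] slide [ 0.0083  0.009  -0.0274] twist [0.0004 0.0003 0.0001] deg 0.19
now: hub in drive mm [-2.95 -1.53 63.03] lug ang 31.39 tool axis tilt err 0.16 F [-0.4 -0.2 -2.5] Fdrive [ 0.9 -0.2 -2.3] M [ 0.04 -0.45  0.02] t 5.4 q [0.11 0.6  1.17 0.12 1.87 1.27]
```

View pics/s3.png

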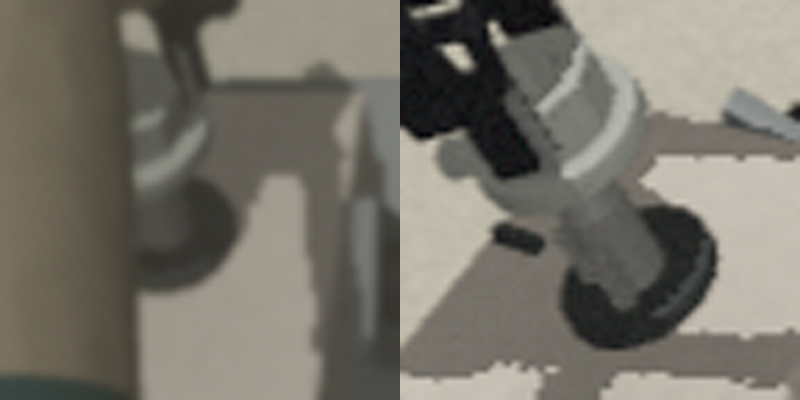

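```bash
cat > rel.py <<'E'
import sys
from plan import *
R=Rdrive(np.radians(-7.4)); O0=np.array([.5247,.1812,.126])
OS={"side":O0+R@[.0073,-.002,0],"top":O0+R@[.0025,.00045,0]}
def hubdrive(nm,v,th):
    return [(l@np.eye(3)+[v[0]*1e-3,v[1]*1e-3,v[2]*1e-3])@R.T+OS[nm] for l in hubpts(0,0,np.radians(th))]
if __name__=="__main__":
    k=sys.argv[1]; v=[float(x) for x in sys.argv[2:5]]; th=float(sys.argv[5])
    ims=[]
    for nm,c in(("top",(210,240)),("side",(287,300))):
        d=load(nm+k); L=hubdrive(nm,v,th)+drvpts(OS[nm],np.radians(-7.4),np.radians(31.5))[:1]
        ims.append(overlay(d,L,c,32))
    cv2.imwrite(f"pics/rel{k}.png",np.hstack(ims))
E
python3 rel.py 3 -2 -1 62 31.5
```

```text
(no output)
```

View pics/rel3.png

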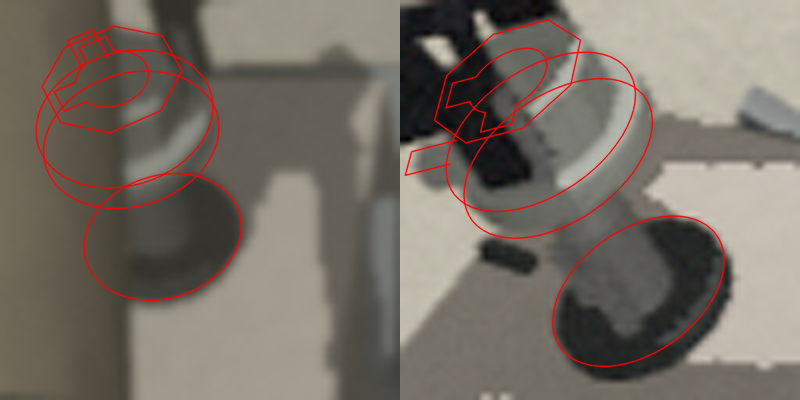

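Run:
```python
from plan import *
from rig import optics
for i in range(5):
    optics.get_image("side"); s=telemetry.get_state(); print(s["position"].round(4),s["contact_force"].round(2),s["moment"].round(3),s["qd"].round(3))
```

```text
[0.5632 0.1747 0.1967] [ 0.05  0.48 -1.69] [-0.076 -0.398  0.021] [-0.001 -0.008 -0.001  0.008 -0.003  0.002]
[0.5633 0.1749 0.1969] [-0.43 -0.87 -1.54] [-0.124 -0.429 -0.016] [ 0.004 -0.002 -0.004  0.006 -0.004  0.   ]
[0.5634 0.1751 0.197 ] [ 0.08  0.54 -2.46] [-0.052 -0.434  0.047] [ 0.004  0.002 -0.004  0.006 -0.     0.003]
[0.5635 0.1753 0.1968] [-0.24  0.41 -2.39] [-0.066 -0.447 -0.033] [ 0.006  0.007 -0.004  0.003 -0.003  0.002]
[0.5635 0.1756 0.1966] [-0.39 -0.06 -2.11] [-0.046 -0.479  0.021] [ 0.005  0.007 -0.005  0.002 -0.001 -0.001]
```

```bash
python3 -m creep '{"slide":[[-0.02,0.005,-0.055],[-0.04,0.0107,-0.1107],[-0.04,0.0107,-0.1107],[-0.04,0.0107,-0.1107],[-0.04,0.0107,-0.1107]],"twist":[[0,0,0],[0,0,0],[0,0,0],[0,0,0],[0,0,0]],"fingers":[-1,-1,-1,-1,-1]}'; python3 snap.py 4; python3 rel.py 4 0 0 46 31.5
```

```text
clock: 6.15
position: [0.5579, 0.1783, 0.1787]
ee_rot: [-0.085, 0.945, 0.202, -0.244]
contact_force: [0.4, -1.3, -1.9]
width: 0.0446
target TCP [0.5644 0.176  0.1922] slide [ 0.0424 -0.0146  0.0891] twist [ 0.0002  0.0003 -0.0001] deg 0.14
now: hub in drive mm [ 1.    1.34 45.12] lug ang 31.49 tool axis tilt err 0.14 F [ 0.5  0.5 -2.4] Fdrive [ 1.6  0.5 -1.9] M [-0.06 -0.48 -0.01] t 6.25 q [0.12 0.6  1.21 0.12 1.83 1.27]
```

View pics/rel4.png

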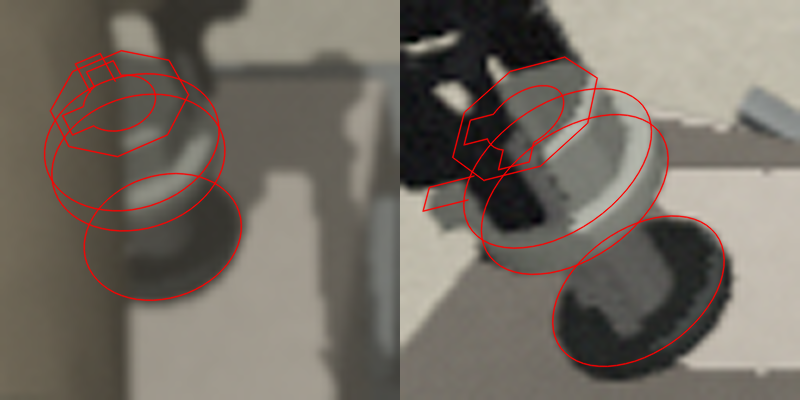

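```bash
cat > dd.py <<'E'
import sys
from plan import *
R=Rdrive(np.radians(-7.4)); v=np.array([float(x) for x in sys.argv[1:4]])
print("slide",(R@v/150).round(4), "per 10deg twist about n",(R[:,2]*10/360).round(4))
E
python3 dd.py -2 -2 -7
```

```text
slide [-0.0363 -0.0087 -0.0337] per 10deg twist about n [ 0.0138 -0.0018  0.0241]
```

```bash
python3 -m creep '{"slide":[[-0.01,-0.01,0],[-0.025,-0.0087,-0.018],[-0.0363,-0.0087,-0.0337],[-0.0363,-0.0087,-0.0337],[-0.0363,-0.0087,-0.0337]],"twist":[[0,0,0],[0,0,0],[0,0,0],[0,0,0],[0,0,0]],"fingers":[-1,-1,-1,-1,-1]}'; python3 -c "
from plan import *
plan(.034,31.5)"; python3 dd.py 0 0 -4
```

```text
clock: 6.75
position: [0.5523, 0.1768, 0.1736]
ee_rot: [-0.085, 0.945, 0.202, -0.243]
contact_force: [0.2, 0.4, -2.9]
width: 0.0446
target TCP [0.5515 0.1777 0.1697] slide [-0.0055  0.0062 -0.0258] twist [ 0.0002  0.0002 -0.    ] deg 0.13
now: hub in drive mm [-1.09 -0.83 37.82] lug ang 31.47 tool axis tilt err 0.12 F [ 0.2  0.4 -2.9] Fdrive [ 1.6  0.4 -2.4] M [-0.08 -0.57 -0.  ] t 6.75 q [0.11 0.6  1.24 0.12 1.82 1.26]
slide [-0.0132  0.0017 -0.0231] per 10deg twist about n [ 0.0138 -0.0018  0.0241]
```

```bash
python3 -m creep '{"slide":[[-0.0066,0.0008,-0.0115],[-0.0132,0.0017,-0.0231],[-0.0132,0.0017,-0.0231],[-0.0132,0.0017,-0.0231]],"twist":[[0,0,0],[0,0,0],[0,0,0],[0,0,0]],"fingers":[-1,-1,-1,-1]}'; python3 -c "
from plan import *
plan(.03,31.5)"
```

```text
clock: 7.15
position: [0.5517, 0.1768, 0.1701]
ee_rot: [-0.085, 0.945, 0.202, -0.242]
contact_force: [5.5, -1.3, -1.4]
width: 0.0451
target TCP [0.5495 0.178  0.1662] slide [-0.0148  0.008  -0.0261] twist [0.0003 0.0008 0.    ] deg 0.31
now: hub in drive mm [ 0.16 -0.91 34.56] lug ang 31.46 tool axis tilt err 0.31 F [ 5.5 -1.3 -1.4] Fdrive [ 5.6 -0.6  1.6] M [-0.14 -1.18 -0.02] t 7.15 q [0.11 0.6  1.24 0.12 1.8  1.26]
```

```bash
python3 dd.py 2 0 -2.5; python3 dd.py 2 0 0
```

```text
slide [ 0.0032 -0.0004 -0.0211] per 10deg twist about n [ 0.0138 -0.0018  0.0241]
slide [ 0.0115 -0.0015 -0.0067] per 10deg twist about n [ 0.0138 -0.0018  0.0241]
```

```bash
python3 -m creep '{"slide":[[0.0115,-0.0015,-0.0067],[0.0115,-0.0015,-0.0067],[0.0032,-0.0004,-0.0211],[0.0032,-0.0004,-0.0211],[0.0032,-0.0004,-0.0211]],"twist":[[0,0,0],[0,0,0],[0,0,0],[0,0,0],[0,0,0]],"fingers":[-1,-1,-1,-1,-1]}'; python3 -c "
from plan import *
plan(.03,31.5)"; python3 dd.py 0 0 -3
```

```text
clock: 7.65
position: [0.5511, 0.1772, 0.1661]
ee_rot: [-0.085, 0.945, 0.202, -0.243]
contact_force: [4.0, 0.9, -5.9]
width: 0.0445
target TCP [0.5495 0.178  0.1662] slide [-0.0103  0.005   0.0007] twist [ 0.0002  0.0003 -0.    ] deg 0.13
now: hub in drive mm [ 1.49 -0.57 30.73] lug ang 31.48 tool axis tilt err 0.13 F [ 4.   0.9 -5.9] Fdrive [ 6.3  1.4 -3.2] M [ 0.07 -1.33 -0.01] t 7.65 q [0.11 0.6  1.25 0.12 1.8  1.26]
slide [-0.0099  0.0013 -0.0173] per 10deg twist about n [ 0.0138 -0.0018  0.0241]
```

```bash
python3 -m creep '{"slide":[[0.009,-0.001,-0.005],[0.009,-0.001,-0.005],[0.009,-0.001,-0.005]],"twist":[[0,0,0],[0,0,0],[0,0,0]],"fingers":[-1,-1,-1]}'; python3 -c "
from plan import *
plan(.03,31.5)"
```

```text
clock: 7.95
position: [0.5514, 0.1772, 0.1661]
ee_rot: [-0.086, 0.945, 0.202, -0.245]
contact_force: [0.6, 0.1, -4.1]
width: 0.0449
target TCP [0.5495 0.178  0.1662] slide [-0.0124  0.0055  0.0006] twist [ 0.0002 -0.0001 -0.0001] deg 0.08
now: hub in drive mm [ 1.73 -0.6  30.9 ] lug ang 31.49 tool axis tilt err 0.08 F [ 0.6  0.1 -4.1] Fdrive [ 2.6  0.2 -3.2] M [ 0.12 -0.73 -0.02] t 7.95 q [0.11 0.6  1.25 0.12 1.8  1.26]
```

```bash
for i in 1 2; do python3 -m creep '{"slide":[[-0.005,0.0007,-0.0087],[-0.0099,0.0013,-0.0173],[-0.0099,0.0013,-0.0173]],"twist":[[0,0,0],[0,0,0],[0,0,0]],"fingers":[-1,-1,-1]}' >/dev/null; python3 -c "
from plan import *
plan(.03,31.5)"|tail -1; done
```

```text
now: hub in drive mm [ 1.86 -0.57 28.32] lug ang 31.49 tool axis tilt err 0.07 F [ 0.   0.7 -1.8] Fdrive [ 0.8  0.7 -1.6] M [ 0.17 -0.47 -0.03] t 8.25 q [0.11 0.6  1.25 0.12 1.79 1.26]
now: hub in drive mm [ 2.2  -0.67 25.22] lug ang 31.48 tool axis tilt err 0.09 F [-0.4  0.2 -3.1] Fdrive [ 1.2  0.2 -2.9] M [ 0.13 -0.47  0.05] t 8.55 q [0.12 0.6  1.26 0.12 1.79 1.26]
```

```bash
for i in 1 2; do python3 -m creep '{"slide":[[-0.0033,0.0004,-0.0058],[-0.0066,0.0008,-0.0115],[-0.0066,0.0008,-0.0115]],"twist":[[0,0,0],[0,0,0],[0,0,0]],"fingers":[-1,-1,-1]}' >/dev/null; python3 -c "
from plan import *
plan(.03,31.5)"|tail -1; done
```

```text
now: hub in drive mm [ 2.4  -0.69 23.32] lug ang 31.48 tool axis tilt err 0.11 F [ 0.1  1.3 -2. ] Fdrive [ 0.9  1.3 -1.8] M [ 0.15 -0.49 -0.01] t 8.85 q [0.12 0.6  1.27 0.12 1.78 1.26]
now: hub in drive mm [ 2.41 -0.73 21.31] lug ang 31.48 tool axis tilt err 0.11 F [-0.3  0.9 -2.2] Fdrive [ 0.7  0.9 -2.1] M [ 0.17 -0.52  0.01] t 9.15 q [0.12 0.6  1.27 0.12 1.78 1.26]
```

```bash
for i in 1 2; do python3 -m creep '{"slide":[[-0.0033,0.0004,-0.0058],[-0.0066,0.0008,-0.0115],[-0.0066,0.0008,-0.0115]],"twist":[[0,0,0],[0,0,0],[0,0,0]],"fingers":[-1,-1,-1]}' >/dev/null; python3 -c "
from plan import *
plan(.03,31.5)"|tail -1; done; python3 snap.py 5; python3 rel.py 5 1 0 17 31.5
```

```text
now: hub in drive mm [ 2.4  -0.71 19.31] lug ang 31.48 tool axis tilt err 0.11 F [ 0.3  1.2 -3.1] Fdrive [ 1.7  1.2 -2.6] M [ 0.18 -0.54 -0.03] t 9.45 q [0.12 0.6  1.28 0.12 1.77 1.26]
now: hub in drive mm [ 2.4  -0.71 17.32] lug ang 31.48 tool axis tilt err 0.11 F [ 0.3  1.  -2. ] Fdrive [ 1.2  1.  -1.7] M [ 0.28 -0.51 -0.  ] t 9.75 q [0.12 0.6  1.28 0.12 1.77 1.26]
target TCP [0.5644 0.176  0.1922] slide [ 0.1282 -0.0121  0.2542] twist [ 0.0002  0.0002 -0.0001] deg 0.11
now: hub in drive mm [ 2.37 -0.69 17.33] lug ang 31.48 tool axis tilt err 0.11 F [ 0.3  2.  -2.6] Fdrive [ 1.3  2.  -2.2] M [ 0.18 -0.51  0.03] t 9.85 q [0.12 0.6  1.28 0.12 1.77 1.26]
```

View pics/rel5.png

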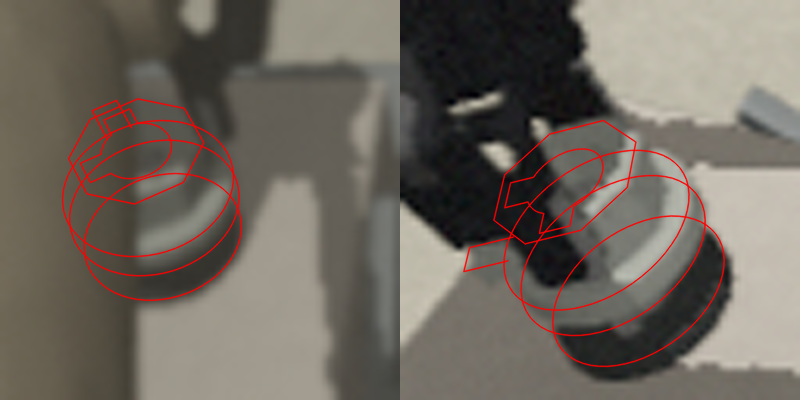

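```bash
for i in 1 2 3 4 5 6; do python3 -m creep '{"slide":[[-0.0033,0.0004,-0.0058],[-0.0066,0.0008,-0.0115],[-0.0066,0.0008,-0.0115]],"twist":[[0,0,0],[0,0,0],[0,0,0]],"fingers":[-1,-1,-1]}' >/dev/null; python3 -c "
from plan import *
plan(.03,31.5)"|tail -1; done
```

```text
now: hub in drive mm [ 2.41 -0.72 15.39] lug ang 31.48 tool axis tilt err 0.12 F [ 0.9  1.8 -2. ] Fdrive [ 1.6  1.9 -1.5] M [ 0.32 -0.53  0.  ] t 10.15 q [0.12 0.6  1.29 0.12 1.76 1.26]
now: hub in drive mm [ 2.43 -0.73 13.36] lug ang 31.48 tool axis tilt err 0.11 F [ 0.8  1.8 -3.2] Fdrive [ 2.   1.9 -2.5] M [ 0.32 -0.58 -0.02] t 10.45 q [0.12 0.6  1.29 0.12 1.76 1.26]
now: hub in drive mm [ 2.42 -0.72 11.35] lug ang 31.48 tool axis tilt err 0.11 F [ 1.1  2.4 -2.7] Fdrive [ 2.   2.5 -2. ] M [ 0.31 -0.61  0.  ] t 10.75 q [0.12 0.6  1.29 0.12 1.75 1.26]
now: hub in drive mm [ 2.42 -0.69  9.37] lug ang 31.48 tool axis tilt err 0.11 F [ 1.1  1.8 -3.1] Fdrive [ 2.2  1.9 -2.2] M [ 0.26 -0.57 -0.01] t 11.05 q [0.12 0.6  1.3  0.12 1.75 1.26]
now: hub in drive mm [ 2.43 -0.71  7.38] lug ang 31.48 tool axis tilt err 0.11 F [ 1.6  1.2 -2.7] Fdrive [ 2.6  1.4 -1.6] M [ 0.39 -0.59  0.02] t 11.35 q [0.12 0.6  1.3  0.12 1.74 1.26]
now: hub in drive mm [ 2.43 -0.71  5.41] lug ang 31.48 tool axis tilt err 0.11 F [ 2.1  2.8 -1.7] Fdrive [ 2.3  3.  -0.6] M [ 0.48 -0.58  0.03] t 11.65 q [0.12 0.6  1.31 0.12 1.74 1.26]
```

```bash
for i in 1 2; do python3 -m creep '{"slide":[[-0.0022,0.0016,-0.006],[-0.0045,0.0033,-0.0125],[-0.0045,0.0033,-0.0125]],"twist":[[0,0,0],[0,0,0],[0,0,0]],"fingers":[-1,-1,-1]}' >/dev/null; python3 -c "
from plan import *
plan(.03,31.5)"|tail -1; done
```

```text
now: hub in drive mm [ 2.52 -0.72  3.15] lug ang 31.47 tool axis tilt err 0.12 F [-0.   1.3 -2.5] Fdrive [ 1.1  1.3 -2.2] M [ 0.19 -0.52 -0.03] t 11.95 q [0.12 0.6  1.31 0.12 1.74 1.26]
now: hub in drive mm [ 2.79 -0.43  1.1 ] lug ang 31.46 tool axis tilt err 0.12 F [ 1.1 -1.1 -2.6] Fdrive [ 2.3 -1.  -1.6] M [-0.01 -0.42 -0.05] t 12.25 q [0.12 0.6  1.32 0.12 1.73 1.26]
```

Now 1 mm steps along the axis, to feel for the seat.

```bash
for i in 1 2 3; do python3 -m creep '{"slide":[[-0.0033,0.0004,-0.0058],[-0.0033,0.0004,-0.0058],[-0.0033,0.0004,-0.0058]],"twist":[[0,0,0],[0,0,0],[0,0,0]],"fingers":[-1,-1,-1]}' >/dev/null; python3 -c "
from plan import *
plan(.03,31.5)"|tail -1; done
```

```text
now: hub in drive mm [ 2.98 -0.08  0.51] lug ang 31.48 tool axis tilt err 0.12 F [ 1.   0.3 -2.1] Fdrive [ 1.9  0.4 -1.3] M [ 0.04 -0.5  -0.03] t 12.55 q [0.12 0.6  1.32 0.12 1.73 1.26]
now: hub in drive mm [ 2.98 -0.03 -0.48] lug ang 31.48 tool axis tilt err 0.12 F [ 0.   0.4 -3.7] Fdrive [ 1.8  0.5 -3.2] M [ 0.03 -0.34 -0.02] t 12.85 q [0.12 0.6  1.32 0.12 1.73 1.26]
now: hub in drive mm [ 2.98 -0.   -1.52] lug ang 31.48 tool axis tilt err 0.11 F [ 0.8 -0.6 -2.5] Fdrive [ 2.  -0.5 -1.7] M [-0.01 -0.45 -0.05] t 13.15 q [0.12 0.6  1.32 0.12 1.72 1.26]
```

```bash
for i in 1 2 3; do python3 -m creep '{"slide":[[-0.0033,0.0004,-0.0058],[-0.0033,0.0004,-0.0058],[-0.0033,0.0004,-0.0058]],"twist":[[0,0,0],[0,0,0],[0,0,0]],"fingers":[-1,-1,-1]}' >/dev/null; python3 -c "
from plan import *
plan(.03,31.5)"|tail -1; done; python3 snap.py 6; python3 rel.py 6 0 0 0 31.5
```

```text
now: hub in drive mm [ 3.14  0.06 -2.02] lug ang 31.49 tool axis tilt err 0.16 F [ 0.7 -0.3  0.5] Fdrive [ 0.4 -0.2  0.8] M [ 0.   -0.45 -0.04] t 13.45 q [0.12 0.6  1.32 0.12 1.72 1.26]
now: hub in drive mm [ 3.2   0.08 -2.04] lug ang 31.49 tool axis tilt err 0.23 F [ 3.1 -0.3  5.6] Fdrive [-0.1  0.1  6.4] M [-0.11 -0.25 -0.02] t 13.75 q [0.12 0.6  1.33 0.12 1.72 1.26]
now: hub in drive mm [ 3.21  0.11 -2.06] lug ang 31.49 tool axis tilt err 0.31 F [ 3.6 -0.7  8.3] Fdrive [-1.  -0.3  9. ] M [-0.09 -0.07 -0.03] t 14.05 q [0.12 0.6  1.33 0.12 1.72 1.26]
target TCP [0.5644 0.176  0.1922] slide [ 0.187  -0.0252  0.3688] twist [0.0001 0.0008 0.    ] deg 0.31
now: hub in drive mm [ 3.22  0.13 -2.06] lug ang 31.49 tool axis tilt err 0.31 F [ 4.3 -1.2  8.3] Fdrive [-0.3 -0.6  9.4] M [-0.1  -0.09 -0.02] t 14.15 q [0.12 0.6  1.33 0.12 1.72 1.26]
```

View pics/rel6.png

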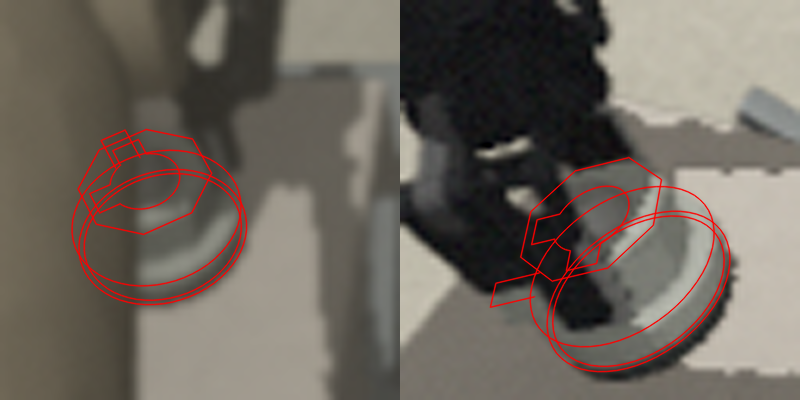

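```bash
python3 -m creep '{"slide":[[0.004,-0.0005,0.007],[0.004,-0.0005,0.007],[0.004,-0.0005,0.007],[0.004,-0.0005,0.007],[0.004,-0.0005,0.007]],"twist":[[0,0,0],[-0.0046,0.0006,-0.008],[-0.0092,0.0012,-0.016],[-0.0138,0.0018,-0.0241],[-0.0138,0.0018,-0.0241]],"fingers":[-1,-1,-1,-1,-1]}' 80; python3 -c "
from plan import *
plan(.03,0)"
```

```text
clock: 14.65
position: [0.5365, 0.1798, 0.137]
ee_rot: [-0.064, 0.959, 0.118, -0.249]
contact_force: [3.9, 0.1, 6.6]
width: 0.0443
target TCP [0.5495 0.178  0.1662] slide [ 0.087  -0.0122  0.1951] twist [-0.0292  0.0044 -0.0517] deg 21.43
now: hub in drive mm [ 3.27  0.12 -1.93] lug ang 21.43 tool axis tilt err 0.22 F [3.9 0.1 6.6] Fdrive [0.1 0.6 7.6] M [-0.14 -0.28 -0.14] t 14.65 q [0.12 0.6  1.33 0.12 1.72 1.43]
```

```bash
for i in 1; do python3 -m creep '{"slide":[[0,0,0],[0,0,0],[0,0,0],[0,0,0]],"twist":[[-0.0046,0.0006,-0.008],[-0.0092,0.0012,-0.016],[-0.0138,0.0018,-0.0241],[-0.0138,0.0018,-0.0241]],"fingers":[-1,-1,-1,-1]}' >/dev/null; python3 -c "
from plan import *
plan(.03,0)"; done; python3 -m creep '{"slide":[[0,0,0],[0,0,0],[0,0,0],[0,0,0]],"twist":[[-0.0046,0.0006,-0.008],[-0.0092,0.0012,-0.016],[-0.0138,0.0018,-0.0241],[-0.0138,0.0018,-0.0241]],"fingers":[-1,-1,-1,-1]}' >/dev/null; python3 -c "
from plan import *
plan(.03,0)"; python3 snap.py 7 0; python3 rel.py 7 0 0 0 1.5
```

```text
target TCP [0.5495 0.178  0.1662] slide [ 0.0871 -0.012   0.195 ] twist [-0.0154  0.0025 -0.0276] deg 11.41
now: hub in drive mm [ 3.25  0.09 -1.93] lug ang 11.41 tool axis tilt err 0.21 F [ 4.4 -0.9  6.6] Fdrive [ 0.6 -0.4  8. ] M [-0.14 -0.31 -0.  ] t 15.05 q [0.12 0.6  1.32 0.12 1.72 1.61]
target TCP [0.5495 0.178  0.1662] slide [ 0.0873 -0.0119  0.1949] twist [-0.0016  0.0007 -0.0035] deg 1.4
now: hub in drive mm [ 3.22  0.06 -1.92] lug ang 1.39 tool axis tilt err 0.19 F [ 4.3 -0.2  5.6] Fdrive [1.  0.3 7. ] M [-0.22 -0.21 -0.09] t 15.45 q [0.12 0.6  1.32 0.12 1.72 1.78]
target TCP [0.5644 0.176  0.1922] slide [ 0.1864 -0.0247  0.3682] twist [-0.0017  0.0007 -0.0035] deg 1.44
now: hub in drive mm [ 3.23  0.06 -1.93] lug ang 1.42 tool axis tilt err 0.19 F [ 3.2 -0.5  6.5] Fdrive [-0.4 -0.1  7.2] M [-0.09 -0.22 -0.12] t 15.55 q [0.12 0.6  1.32 0.12 1.72 1.78]
```

View pics/rel7.png

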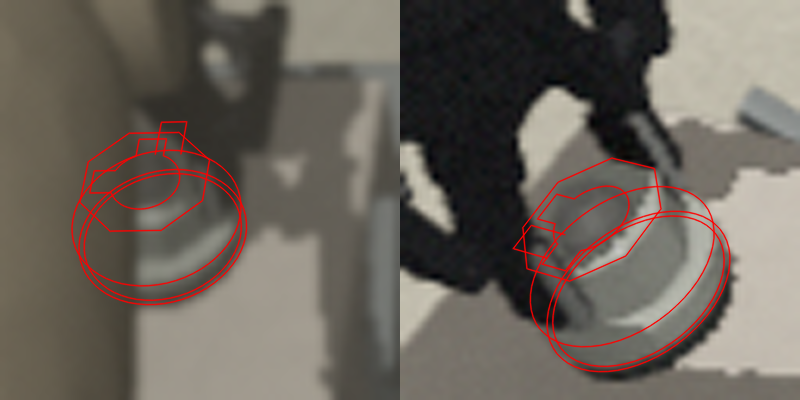

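View pics/s7.png

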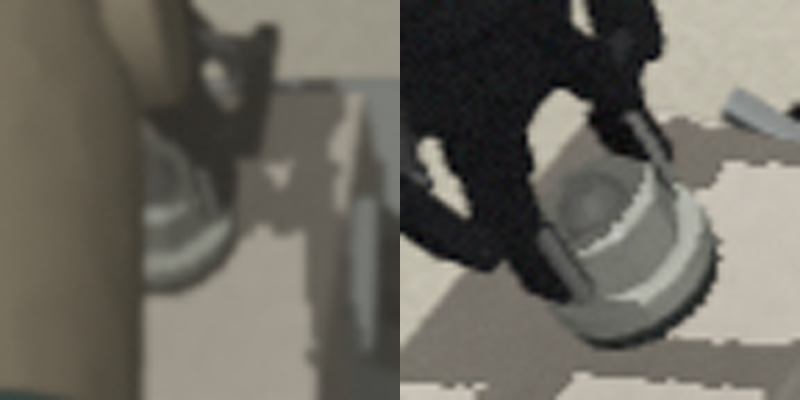

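```bash
python3 -m creep '{"slide":[[0.0033,-0.0004,0.0058],[0.0066,-0.0008,0.0115],[0.0066,-0.0008,0.0115],[0.0066,-0.0008,0.0115]],"twist":[[-0.0021,0.0003,-0.0036],[-0.0021,0.0003,-0.0036],[-0.0021,0.0003,-0.0036],[-0.0021,0.0003,-0.0036]],"fingers":[-1,-1,-1,-1]}' >/dev/null; python3 -c "
from plan import *
plan(.03,0)"; python3 -m creep '{"slide":[[0,0,0],[0,0,0],[0,0,0],[0,0,0],[0,0,0]],"twist":[[0,0,0],[0,0,0],[0,0,0],[0,0,0],[0,0,0]],"fingers":[0.5,0.5,0.5,0.5,0.5]}'; python3 -c "
from plan import *
plan(.03,0)"
```

```text
target TCP [0.5495 0.178  0.1662] slide [ 0.088  -0.0127  0.1938] twist [ 0.0004 -0.0001  0.    ] deg 0.14
now: hub in drive mm [ 2.98  0.15 -1.85] lug ang -0.08 tool axis tilt err 0.12 F [ 1.   1.3 -2.1] Fdrive [ 1.7  1.4 -1.4] M [ 0.13 -0.5   0.08] t 15.95 q [0.12 0.6  1.32 0.12 1.73 1.81]
clock: 16.45
position: [0.5365, 0.1796, 0.1377]
ee_rot: [-0.015, 0.964, -0.063, -0.258]
contact_force: [0.5, 0.2, 0.1]
width: 0.0639
target TCP [0.5495 0.178  0.1662] slide [ 0.0867 -0.0108  0.19  ] twist [0.0004 0.     0.    ] deg 0.15
now: hub in drive mm [ 2.91 -0.1  -1.24] lug ang -0.08 tool axis tilt err 0.13 F [0.5 0.2 0.1] Fdrive [0.4 0.2 0.3] M [-0.   -0.25  0.  ] t 16.45 q [0.12 0.6  1.32 0.12 1.73 1.81]
```

```bash
python3 -m creep '{"slide":[[0.05,-0.0065,0.0873],[0.15,-0.0195,0.262],[0.25,-0.0325,0.4365],[0.35,-0.0455,0.611],[0.4,-0.052,0.698],[0.4,-0.052,0.698]],"twist":[[0,0,0],[0,0,0],[0,0,0],[0,0,0],[0,0,0],[0,0,0]],"fingers":[0.5,0.5,0.5,0.5,0.5,0.5]}' && python3 -m creep '{"slide":[[-0.3,-0.3,0.1],[-0.5,-0.6,0.2],[-0.7,-0.9,0.2],[-1,-1,0.2],[-1,-1,0.2]],"twist":[[0,0,0],[0,0,0],[0,0,0],[0,0,0],[0,0,0]],"fingers":[0.5,0.5,0.5,0.5,0.5]}' && python3 -m creep '{"slide":[[0,-0.3,0],[0,-0.6,0],[0,-1,0],[0,-1,0]],"twist":[[0,0,0],[0,0,0],[0,0,0],[0,0,0]],"fingers":[0.5,0.5,0.5,0.5]}'
python3 snap.py 8 0; python3 rel.py 8 0 0 0 0
python3 - <<'E'
import cv2; from h import *
cv2.imwrite("pics/top8.png",load("top8")["img"])
E
```

```text
clock: 17.05
position: [0.5982, 0.1717, 0.2439]
ee_rot: [-0.016, 0.965, -0.063, -0.256]
contact_force: [-0.9, -0.2, -0.6]
width: 0.0643
clock: 17.55
position: [0.4419, 0.0202, 0.2725]
ee_rot: [-0.015, 0.963, -0.064, -0.26]
contact_force: [0.8, 1.1, 0.4]
width: 0.064
clock: 17.95
position: [0.4455, -0.132, 0.2712]
ee_rot: [-0.015, 0.964, -0.065, -0.259]
contact_force: [0.3, 0.5, -1.3]
width: 0.0641
target TCP [0.5644 0.176  0.1922] slide [ 0.7908  2.034  -0.5281] twist [ 0.0003 -0.0003  0.0005] deg 0.22
now: hub in drive mm [-107.47 -317.84   89.43] lug ang -0.21 tool axis tilt err 0.08 F [-0.9 -0.2 -0.1] Fdrive [-0.7 -0.3 -0.5] M [ 0.01 -0.25 -0.01] t 18.05 q [-0.35  0.39  1.36 -0.11  1.91  1.35]
```

View pics/rel8.png

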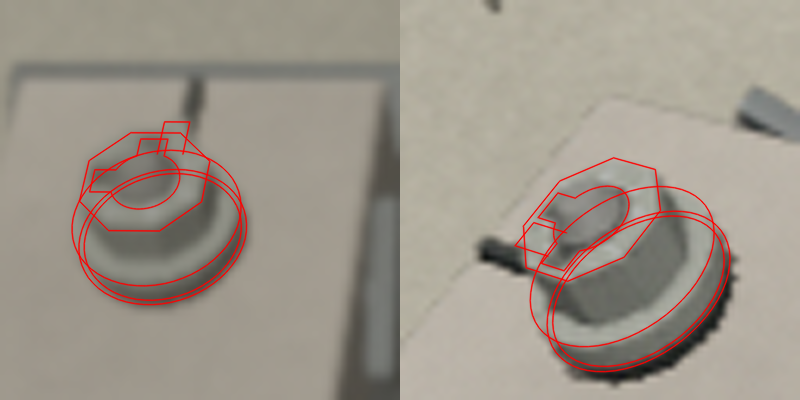

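View pics/s8.png

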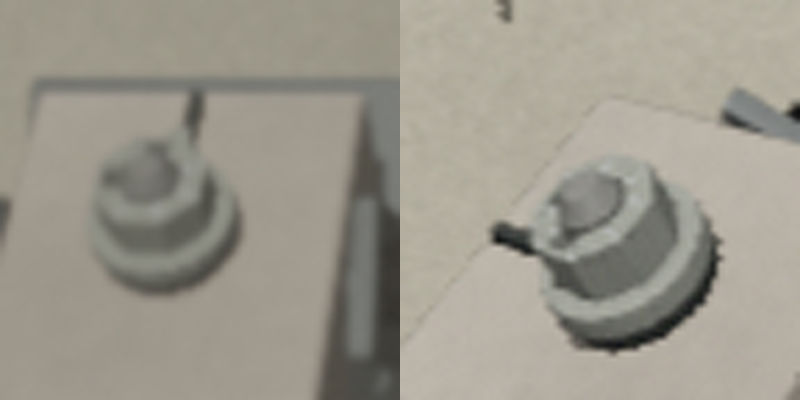

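View pics/top8.png

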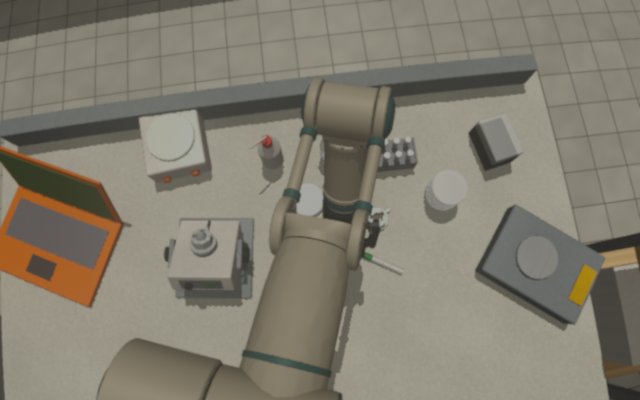

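Run:
```python
from rel import *
rows=[]
for nm in("top","side"):
    d=load(nm+"8"); ims=[]
    for h in(.012,-.002,.034):
        O=R@[.03,0,h]+OS[nm]
        im=rect(d,O,R,.06,266)
        for y in(0,):cv2.line(im,(0,133),(265,133),(0,0,255),1)
        ims.append(im)
    rows.append(np.hstack(ims))
cv2.imwrite("pics/r8.png",np.vstack(rows))
```

```text
(no output)
```

View pics/r8.png

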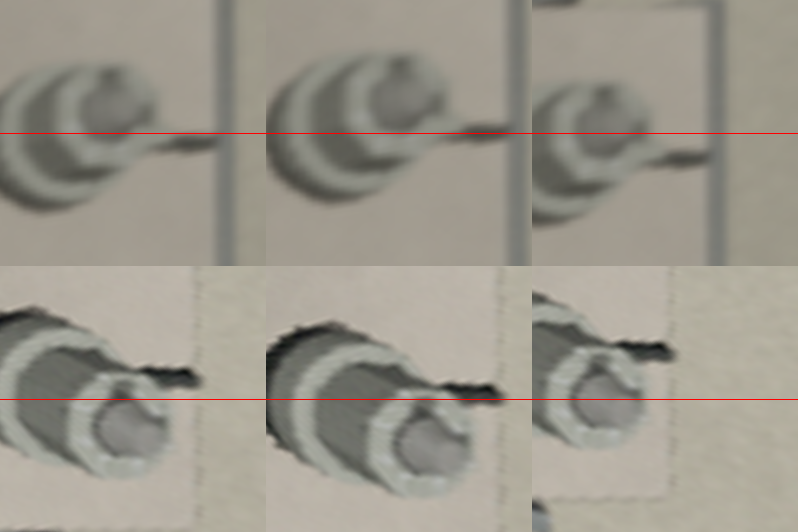

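```bash
cat > hubfit.py <<'E'
from fit import *
from rel import OS,R
import sys
def hub(th):
    P=[];G=[];st=.0006
    def add(p,g): P.append(p); G.append(np.full(len(p),g) if np.isscalar(g) else g)
    x,y=[a.ravel() for a in np.meshgrid(np.arange(-.05,.05,st),np.arange(-.05,.05,st))]
    r=np.hypot(x,y); hole=(r<.013)|((abs(y)<.0052)&(x>0)&(x<.02))|((abs(x)<.0052)&(y>0)&(y<.02))
    oc=np.max([np.abs(x*np.cos(k)+y*np.sin(k)) for k in np.arange(4)*np.pi/4],0)<.023
    m=oc&~hole; add(np.c_[x,y,0*x+.034][m],50)
    m=(r<.032)&~oc; add(np.c_[x,y,0*x+.012][m],51)
    m=(abs(y)<.005)&(x>.031)&(x<.046); add(np.c_[x,y,0*x+.012][m],52)
    a,z=[q.ravel() for q in np.meshgrid(np.arange(0,2*np.pi,.015),np.arange(0,.012,st))]
    add(np.c_[.032*np.cos(a),.032*np.sin(a),z],60+((a+th)%(2*np.pi)/(np.pi/4)).astype(int))
    w,z=[q.ravel() for q in np.meshgrid(np.arange(-.00953,.00953,st),np.arange(.012,.034,st))]
    for i in range(8):
        c,s=np.cos(i*np.pi/4),np.sin(i*np.pi/4); add(np.c_[.023*c-w*s,.023*s+w*c,z],70+i)
    u,z=[q.ravel() for q in np.meshgrid(np.arange(.031,.046,st),np.arange(0,.012,st))]
    add(np.c_[u,0*u+.005,z],53); add(np.c_[u,0*u-.005,z],54)
    w,z=[q.ravel() for q in np.meshgrid(np.arange(-.005,.005,st),np.arange(0,.012,st))]; add(np.c_[0*w+.046,w,z],55)
    m=hole&(r>.0125); add(np.c_[x,y,0*x+.02][m],56)
    c,s=np.cos(th),np.sin(th); M=np.array([[c,-s,0],[s,c,0],[0,0,1]])
    P2,G2=pts(th); k=(G2<31)
    return np.r_[np.vstack(P)@M.T,P2[k]],np.r_[np.concatenate(G),G2[k]]
k=sys.argv[1]
cfg={"top":((190,220,226,266),.8),"side":((274,296,316,340),.45)}
for nm,(box,bl) in cfg.items():
    d=load(nm+k)
    def c(v,th,full=False):
        P,G=hub(th); P=P@R.T+OS[nm]+R@(np.r_[v,0]*1e-3); r=resid(d,render(d,P,G,box),box,bl); return r if full else r[0]
    v=np.zeros(2);best=None
    for th in np.radians([-8,-5,-3,-1,1,3,5,8]):
        o=minimize(c,v,args=(th,),method="Nelder-Mead",options=dict(initial_simplex=[v,v+[1.2,0],v+[0,1.2]],maxfev=30)); v=o.x
        print(nm,np.degrees(th).round(1),o.fun.round(2),o.x.round(2),flush=True)
        if best is None or o.fun<best[0]: best=(o.fun,th,v)
    _,m,im=c(best[2],best[1],True)
    cv2.imwrite(f"pics/hf_{nm}.png",cv2.resize(np.hstack([im,m]).clip(0,255).astype(np.uint8),None,fx=8,fy=8,interpolation=cv2.INTER_CUBIC))
E
python3 hubfit.py 8
```

```text
top -8.0 20.2 [2.24 0.58]
top -5.0 19.59 [2.06 0.62]
top -3.0 18.48 [2.24 0.74]
top -1.0 18.0 [2.14 0.61]
top 1.0 18.51 [2.3  0.71]
top 3.0 19.98 [2.28 0.67]
top 5.0 21.34 [2.16 0.62]
top 8.0 23.2 [2.38 0.5 ]
side -8.0 67.63 [0.32 0.16]
side -5.0 61.32 [0.11 0.11]
side -3.0 60.28 [0.11 0.11]
side -1.0 59.94 [0.08 0.06]
side 1.0 59.97 [0.13 0.06]
side 3.0 63.19 [0.09 0.05]
side 5.0 69.75 [0.13 0.06]
side 8.0 81.89 [0.13 0.06]
```

Run:
```python
from h import *
a=load("side0")["img"];b=load("side8")["img"]
cv2.imwrite("pics/side8.png",b)
```

```text
(no output)
```

View pics/side8.png

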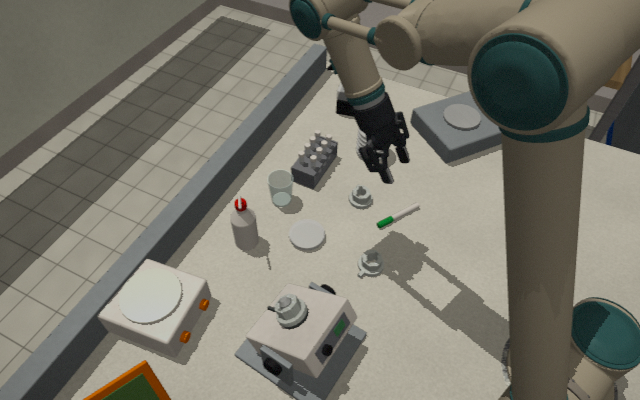

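View pics/hf_side.png

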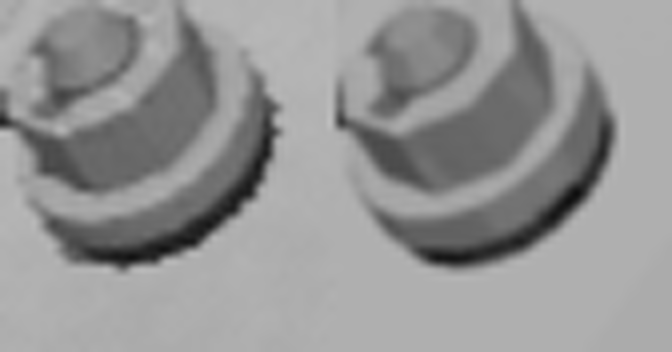

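The side view shows the hub home on its seat at (290,310) with its lug in line with the bar at (272,308). The other hubs at (361,195) and (371,263), the pen, dishes, beaker, bottle and rack sit where they started. The arm is clear, so I'm handing in.

```bash
python3 -c "
from rig import order
print(order.sign_off())"
```

```text
the job is handed in; nothing more can be done
None
```

The job is done and handed in at about 18 s on the robot's clock. No verdict is reported.

**What I did:** I picked hub_square by its 90° keyways; the other two hubs showed 135° and 180°. I gripped it by its collar and lowered it along the slanting shaft with small sideways corrections. It passed the keys without resistance and stopped firmly on the seat at about 9 N. I then turned it clockwise from 31.5° to 0° with the gripper, let go and backed off.

**Last checks:**
- **Seating:** both the force stop and the side-view model fit show the hub fully home.
- **Lug:** it points at the index bar, within about 1° in both camera fits (best values near -1° to 0°).
- **Bystanders:** in the side view the other two hubs, the pen, dish, beaker, bottle and rack look unmoved. The gripper hid most of the dish stack there, but the top view shows it in its place.
- **Contact:** the robot is touching nothing.

**What disagreed:**
- **Position:** my first camera estimate of the shaft was off from where the arm felt it by about 3 mm sideways and 2 mm in height. I corrected this by feel.
- **Shaft angle:** the keyways have about ±6° of play, so the shaft itself may sit a few degrees behind the lug. I did not measure its final angle.

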